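Prop a gear case with the screw jack

ROBOT

A 7-joint arm with a two-finger parallel gripper is mounted at the origin on the work surface. World frame = base frame: x ahead of the robot, y to its left, z up, the work surface at z = 0. Lengths are in mm, angles in rad, forces in N, time in s.
With the tool pointing down it reaches from about 400 to 925 mm from the base axis. Payload 4.1 kg.
Tool frame: the origin (TCP) lies on the centre line of the jaws, within the pads' length; the fingertips stand 11 mm ahead of it and the grasp point (between the pads) lies 8 mm behind it; z points along the fingers, y is the line along which they close (so a half turn about z gives the same grasp; the last joint's range is limited). The gripper opens to 85 mm and grips with 20 to 120 N. Pads are 22 mm wide; open, the fingers measure 114 mm over their backs; the gripper's body (76 mm by 85 mm) begins 54 mm behind the grasp point. The pads swing forward as they close: fully open they stand 13 mm farther back than shut.
Start: joints at [-1.277, 0.398, 0.045, 1.537, -0.019, 1.207, -0.051], TCP at [248.787, 600.539, 242.347] pointing down, gripper open.
Joint ranges: [-2.82, 2.82], [-0.49, 2.23], [-1.37, 1.46], [0, 2.46], [-1.36, 4.5], [0.23, 2], [-2.94, 2.94]. Speed limits (rad/s): [2.57, 2.57, 3.14, 3.14, 3.14, 3.14, 3.14].

INTERFACE

Orientations are given as a unit quaternion [x, y, z, w].
In Python, from bench import manip gives the robot as it stands.
- The arm moves only by the tool apply_moves, never from a script. Its argument "moves" is one flat list of numbers, 6 for each row, row after row: the shift along the world's x, y, z in mm, then the turn, a rotation vector about the world's x, y, z in rad. In form: [dx, dy, dz, ax, ay, az, dx, dy, dz, ax, ay, az, ...]. A call has 1 to 20 rows; each row is the pose to reach, as a shift and turn from the pose commanded when the call began; what a row does not reach only later rows make up. A row lasts 1/8 s, in which the tool goes at most 62.5 mm and 10.7 degrees, less where a joint would pass 70% of its speed; a pose out of reach is approached as far as the arm can. A call with a gripper value outside its range is refused whole. "jaw" is the opening, from -1 (shut) to 1 (fully open), set as the call begins (left out, the last holds). The fingers move at their own pace and stop on an object; "newtons" is the grip in N (left out, the last holds). Time passes only in rows, so rows that repeat a pose let the fingers close. It gives the time, the measured TCP pose, the force, the opening and the grip force at its end, in the units of the state.
- manip.read_state(): the state, without advancing time (a new reading comes with each control period).
- manip.get_image(name): name is "side" or "top" or "wrist"; returns a dict with "img" (384x512x3 uint8, red, green, blue), "depth" (384x512 float32, mm along the optical axis (not along the pixel's ray), 0 where there is no reading), "mtx" (3x3 intrinsics, pixels), "rvec" (rotation vector, rad) and "tvec" (3), from world to camera coordinates, as OpenCV has them. Camera axes: x right, y down, z forward; pixel columns grow to the right and rows downward; lengths in mm; the calibration is good to about 2 mm. A picture is of the moment at which its call begins.
- manip.close_job(): hands the job in; it is judged then, once.
Trained networks look in the newest picture that a camera, given by its name, has taken for a name from the list of things; names that differ only in an ending like _2 or _b are one class to them, and where a whole thing is asked for, a point or a joint stands for the part that bears it (a point fixed in the world has none). Each returns a list of dicts, best first, with "p" (0 to 1); they miss things now and then, are a little off and sometimes report something else, mostly with a low value. They report only what shows in the picture. A call takes as long as a camera call. They do not tell look-alikes from the thing itself.
- manip.outline_of(camera, name): "mask" (384x512 bool, what is visible of it) and "at" ([column, row] in pixels, amid what is visible of it).
The state is a dict: "time_s": time; "joints": joint angles; "joint_velocities": joint speeds; "joint_torque": joint torques, N m; "tool_pos": TCP position; "orientation": TCP orientation; "wrist_force": force on the tool from outside, world axes, zero at the start; "wrist_torque": the same for the moment, N m; "grip_width": finger opening in mm; "finger_force": force on a finger pad.
Only numpy, scipy, OpenCV 4.12 (cv2) and the standard library are available. Lean on these libraries where they do the work, as an engineer would, in place of code of your own. Each camera call takes 0.05 s, during which the arm holds its last target. There are 200 camera calls.

TASK

The gear case on the bench stand needs propping from below: take the plain solid rubber pad out of the grey basket and stand it flat on the middle of the screw jack's platform while the jack is out at the open end of its rails. Slide the jack along its rails fully home under the case, then turn its knob to raise it until the pad just touches the underside of the case, bearing on it lightly and not lifting it more than about 3 mm. Let go, and leave the other pieces in the basket and the wrench and screwdriver on the bench where they are.

Things in the scene. Friction and masses are not known exactly. Their poses are not given: they have to be found in the camera images.
- stand: Grey steel bench stand, fixed. Base plate 240 (x) x 370 (y) x 12 mm, origin under its centre; its -x side faces roughly to the robot. Column 160 mm wide, up to z = 282 mm at its +y end (y = 145 to 175) carries the gear case; two gussets reach from it to y = 75, at x = +-74, up to z = 112. The jack's rails run along the stand's y, from the open -y end to under the case
- case: Gear case, a cast aluminium box 170 x 170 mm in plan, 100 mm high plus a 35 mm shaft stub, held by the column on springy rubber mounts: it can be lifted straight up, 2 N per mm. Origin at the centre of its flat underside, 165 mm above the table when hanging free, at stand x = 0, y = 40 mm. Axes as the stand's
- case_under (a point): Point on the flat underside of the gear case, 20 mm from its centre to stand -y; straight above the centre of the jack's platform when the jack is fully home. 165 mm above the table when hanging free
- carriage (a joint): Travel of the screw jack along the rails (m): 0 at the open end, grows towards the stand's +y, 0.140 is fully home against the stop under the case. Slides with about 2.5 N and stays where it is left; it can be pulled along by its knob or pushed. Sole 100 x 90 mm; the platform's centre lies at stand x = 0, y = -120 mm + travel
- platform_top (a point): Centre of the top face of the jack's platform, a plain flat steel disc 84 mm in diameter and 10 mm thick. 127 mm above the table with the knob at 0, and 4 mm higher per radian of knob. Axes as the stand's
- knob (a joint): Angle of the jack's knob (rad). Grows as the knob is turned clockwise, seen looking at its outer end, which raises the platform by 4 mm per radian (25 mm a turn); up to 8 rad. Turns with about 0.12 N m and stays where it is left, also under the light load of the case
- knob_grip (a point): Middle of the jack's black round knob, 36 mm in diameter, 24 mm long, 122 mm in front (stand -x) of the platform's centre, 89 mm above the table; moves with the jack. Its z is the knob's axis, pointing outwards and up: it leans 35 degrees from vertical towards stand -x; grip it along that axis. x and y turn with it. A 12 mm shaft, 48 mm long, runs down to the jack's foot
- basket: Grey open plastic basket 240 (x) x 150 (y) x 60 mm, walls and floor 4 mm, fixed; origin under its centre. Three pieces stand in a row along its x, 66 mm apart, near its centre line: pad, hexagon and collar in any order. It stands left or right of the stand; a black divided tray of small parts, 40 mm high, is on the other side
- pad: The jack pad: a plain solid black rubber disc, 46 mm in diameter and 24 mm high, standing flat on the basket's floor; origin at the centre of its underside, z up; about 60 g
- hex_block: Solid steel hexagon 44 mm across flats, 24 mm high, in the basket; to be left alone. Origin under its centre
- collar: Steel ring 48 mm outside, 28 mm bore, 22 mm high, in the basket; to be left alone. Origin under its centre
- wrench: Steel wrench lying between the robot and the stand; to be left alone
- screwdriver: Screwdriver lying between the robot and the stand; to be left alone
Mind the look-alikes: they are no part of the job. Of the things that look like the pad, take the one that is nearest to the robot's base at the start.

How it is judged (in metres and radians):
On the way, in this order (a step that is already met when the one before it is completed fails the run):
1. the pad is lifted clear of the basket (height (world z) of pad above 0.065 m), for 0.1 s.
2. the pad stands on the jack's platform, let go, with the jack still out from under the case (horizontal distance between pad and platform_top below 0.015 m and angle between pad's own z axis and vertical below 0.12 rad and z of pad in the frame of platform_top between -0.004 and 0.004 m and contact force between the fingers and pad below 0.05 N and value of joint carriage below 0.05 m), for 0.2 s.
3. the jack is fully home under the case with the pad on it, not yet touching the case (horizontal distance between pad and platform_top below 0.015 m and angle between pad's own z axis and vertical below 0.12 rad and z of pad in the frame of platform_top between -0.004 and 0.004 m and value of joint carriage above 0.134 m and contact force between pad and case below 0.05 N), for 0.1 s.
4. the pad is raised against the underside of the case (horizontal distance between pad and platform_top below 0.015 m and angle between pad's own z axis and vertical below 0.12 rad and z of pad in the frame of platform_top between -0.004 and 0.004 m and contact force between pad and case above 0.3 N), for 0.2 s.
At the end, for the whole second after the job is handed in: The jack is within 6 mm of fully home; the pad stands flat on its platform within 15 mm of the centre, at rest and let go; the pad presses on the case's underside with more than 0.3 N and the case is lifted less than 4 mm (all of step 4 and contact force between the fingers and pad below 0.05 N and value of joint carriage above 0.134 m and height (world z) of case below 0.169 m and linear speed of pad below 0.01 m/s); the robot touches nothing.
It fails at once if the gear case is lifted more than 8 mm (height (world z) of case above 0.173 m).
It fails at once if another piece in the basket, the wrench or the screwdriver is moved by more than 30 mm (distance of any of wrench, screwdriver, hex_block, collar from where it was at the start of the episode above 0.03 m).
It also fails if it takes over 72 s, if anything falls off the work surface, if the arm or the gripper's body presses on something with over 40 N, if the wrist force passes 120 N, or if a joint passes its speed limit or range.

## Working session

There is one attempt and no reset: what is moved stays moved. The work goes in short steps, Python scripts to look and compute and a tool call to move; the robot and the scene stay as the last step left them, time stands still between calls to the robot, and variables do not carry over. Pictures are saved under pics/ and viewed, at most 10 in all, crops included, and the job is handed in when it is done.

Besides the shell and the picture viewer there is one more tool, called after "Call:" as name(argument=value, ...), one argument or row to a line, values as JSON. apply_moves: Moves the arm, as the interface text tells. Its arguments: {"type":"object","properties":{"moves":{"type":"array"},"jaw":{"type":"number"},"newtons":{"type":"number"}},"required":["moves"]}

```bash
ls; mkdir -p pics; cat > h.py <<'E'
from bench import manip
import numpy as np, cv2
def cam(n):
    c=manip.get_image(n); c['R']=cv2.Rodrigues(np.array(c['rvec'],float))[0]; c['t']=np.array(c['tvec'],float).ravel(); return c
def pts(c,mask):
    v,u=np.nonzero(mask&(c['depth']>0)); d=c['depth'][v,u]; K=c['mtx']
    P=np.stack([(u-K[0,2])/K[0,0]*d,(v-K[1,2])/K[1,1]*d,d],1)
    return (P-c['t'])@c['R']
def proj(c,P):
    return cv2.projectPoints(np.array(P,float).reshape(-1,1,3),np.array(c['rvec'],float),c['t'],c['mtx'],None)[0].reshape(-1,2)
E
python3 - <<'E'
from h import *
s=manip.read_state(); print(s['tool_pos'],s['orientation'],s['time_s'])
ims=[]
for n in('side','top'):
    c=cam(n); ims.append(c['img'])
    print(n,'campos',(-c['R'].T@c['t']).round())
    for k in('pad','hex_block','collar','basket','stand','case','carriage','platform_top','knob','wrench','screwdriver'):
        for o in manip.outline_of(n,k)[:4]:
            if o['p']<.2: continue
            P=pts(c,o['mask'])
            if len(P): print(k,round(o['p'],2),np.round(o['at']),len(P),np.median(P,0).round(),np.percentile(P,2,0).round(),np.percentile(P,98,0).round())
    cv2.imwrite(f'pics/{n}.png',cv2.resize(c['img'][:,:,::-1],(800,600)))
E
```

```text
pics
[248.54809639 599.9504117  241.28509411] [ 1.95078966e-01  9.80787081e-01 -9.40020533e-04 -1.19984508e-04] 0.0
side campos [-189. -962. 1005.]
pad 0.74 [380. 258.] 173 [ 681. -494.   21.] [ 667. -513.    6.] [ 706. -474.   25.]
pad 0.69 [378. 336.] 317 [ 466. -648.   22.] [ 449. -667.    1.] [ 491. -625.   26.]
pad 0.69 [253. 202.] 182 [ 517. -106.   90.] [ 497. -120.    9.] [551. -36. 105.]
pad 0.5 [365. 281.] 217 [ 579. -516.   22.] [ 562. -534.    6.] [ 605. -494.   27.]
hex_block 0.56 [297. 272.] 226 [ 458. -370.   26.] [ 440. -388.    8.] [ 482. -345.   30.]
hex_block 0.22 [325. 251.] 237 [ 586. -370.   25.] [ 569. -387.    0.] [ 633. -344.   30.]
collar 0.55 [317. 263.] 205 [ 528. -373.   22.] [ 507. -394.    3.] [ 549. -352.   29.]
basket 0.71 [307. 257.] 3685 [ 524. -350.   20.] [ 406. -442.   -1.] [ 646. -288.   59.]
stand 0.65 [255. 171.] 8844 [615.  -1.  91.] [ 521. -184.    4.] [748. 166. 280.]
case 0.75 [252. 138.] 2582 [617.  -9. 236.] [565. -51. 169.] [718. 106. 285.]
carriage 0.56 [276. 198.] 1549 [ 612. -122.   57.] [ 505. -156.   14.] [676. -72. 131.]
carriage 
[... 947 characters left out ...]
21.] [674. -72. 135.]
collar 0.22 [191. 241.] 269 [392. 104.   5.] [317.  83.  -2.] [479. 119.  12.]
basket 0.94 [319. 199.] 2548 [ 531. -367.    4.] [ 413. -435.   -4.] [ 644. -286.   61.]
stand 0.85 [210. 168.] 7618 [626.   0. 172.] [ 526. -179.    6.] [746. 166. 284.]
case 0.75 [200. 161.] 3045 [641.  34. 243.] [568. -45. 170.] [725. 135. 295.]
carriage 0.94 [245. 176.] 1047 [ 610. -106.  100.] [ 506. -150.   21.] [678. -66. 134.]
platform_top 0.83 [246. 166.] 484 [ 638. -109.  130.] [ 601. -146.  120.] [677. -72. 135.]
wrench 0.59 [193. 241.] 301 [388. 104.   5.] [320.  85.  -6.] [472. 118.  12.]
screwdriver 0.47 [265. 229.] 232 [ 441. -165.   21.] [ 323. -176.    8.] [ 499. -153.   30.]
```

View pics/side.png

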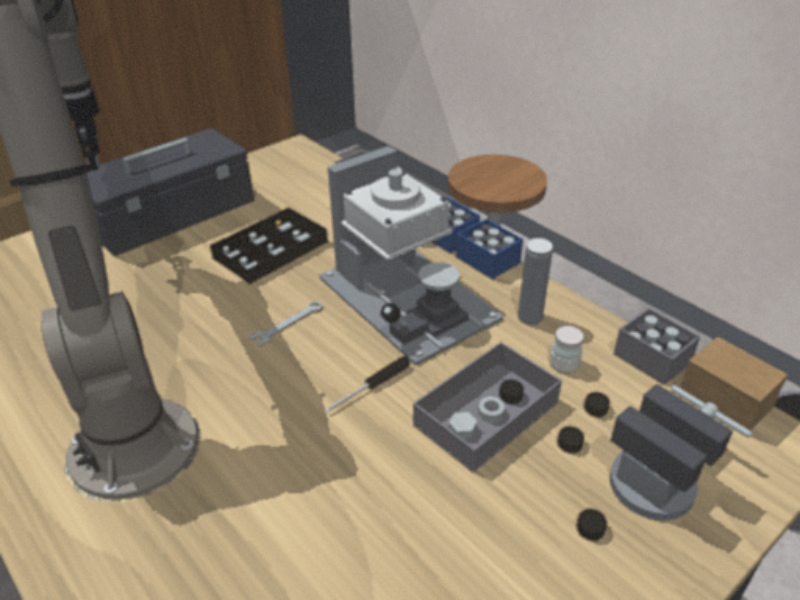

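```bash
python3 - <<'E'
import cv2
a=cv2.imread('pics/top.png'); 
a=cv2.resize(a[190:420,260:600],(800,541),interpolation=cv2.INTER_CUBIC)
cv2.imwrite('pics/topc.png',a)
E
```

```text
(no output)
```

View pics/topc.png

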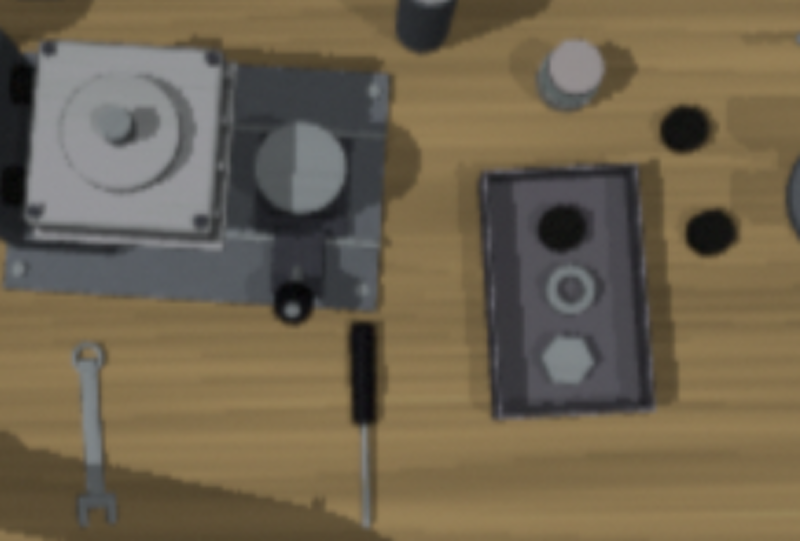

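The side view shows the basket at about (490,405). It holds the hexagon (462,421), the collar (491,406) and the black pad (512,391). The loose black discs at (597,404), (570,439) and (591,524) are decoys farther from the base. The top crop shows the jack at the open end, with the platform at (300,168) and the knob at (293,302).

```bash
python3 - <<'E'
from h import *
for n in('top','side'):
    c=cam(n); 
    P=pts(c,np.ones((384,512),bool))
    box=lambda P,a:P[np.all([(P[:,i]>a[2*i])&(P[:,i]<a[2*i+1]) for i in range(3)],0)]
    def rect(Q):
        r=cv2.minAreaRect(Q[:,:2].astype(np.float32)); return np.round(r[0],1),np.round(r[1],1),round(r[2],2)
    print(n,'rim',rect(box(P,(380,680,-470,-260,48,68))))
    o=manip.outline_of(n,'stand')[0]; S=pts(c,o['mask'])
    print('base',rect(S[(S[:,2]<25)]))
    print('case top',rect(box(P,(540,750,-70,150,255,272))))
    for k in('platform_top','knob','pad'):
        for o in manip.outline_of(n,k)[:4]:
            Q=pts(c,o['mask'])
            if k=='pad':
                Q=Q[(abs(Q[:,0]-590)<40)&(abs(Q[:,1]+364)<40)&(Q[:,2]>20)]
            if k=='platform_top': Q=Q[Q[:,2]>118]
            if k=='knob': Q=Q[Q[:,2]>70]
            if len(Q)>20:
                print(k,o['p'],np.round(o['at']),len(Q),Q.mean(0).round(1),cv2.minEnclosingCircle(Q[:,:2].astype(np.float32)))
    pass
    dark=(c['img'].max(2)<45)
    Q=box(pts(c,dark),(560,630,-400,-330,18,40)); print('dark pad',len(Q),Q.mean(0).round(1))
E
```

```text
top rim (array([ 527.3, -361.1]), array([239.8, 151. ]), 1.97)
base (array([658.1,  29. ]), array([439.2, 262.8]), 85.75)
case top (array([652.7,  65.7]), array([156. , 158.4]), 85.4)
platform_top 0.86 [247. 166.] 477 [ 638.2 -108.8  129.2] ((638.752685546875, -108.88835144042969), 42.04182815551758)
knob 0.52 [249. 202.] 106 [516.6 -99.4  98.6] ((517.3577270507812, -98.66793823242188), 19.773035049438477)
dark pad 122 [ 591.8 -361.3   26.4]
side rim (array([ 527.8, -363.9]), array([244.6, 153.4]), 2.38)
base (array([1272.7,  756.6]), array([2424.4,  405.2]), 50.56)
case top (array([651.3,  65.3]), array([164.8, 163.4]), 85.51)
platform_top 0.63 [281. 176.] 332 [ 634.4 -115.4  128.5] ((635.418701171875, -111.42779541015625), 44.04713821411133)
knob 0.72 [251. 199.] 138 [ 512.5 -105.7   93.4] ((515.3035278320312, -102.39166259765625), 20.74871826171875)
pad 0.54 [325. 253.] 147 [ 588.8 -366.5   26.4] ((590.7320556640625, -363.4237976074219), 25.165878295898438)
dark pad 20 [ 580.2 -375.9   23.2]
```

Call:
apply_moves(
  moves=[60, -60, 60, 0, 0, 0, 120, -120, 80, 0, 0, 0.1, 160, -180, 80, 0, 0, 0.2, 200, -240, 80, 0, 0, 0.3, 225, -300, 80, 0, 0, 0.393, 250, -360, 80, 0, 0, 0.393, 260, -420, 80, 0, 0, 0.393, 275, -480, 80, 0, 0, 0.393, 290, -540, 80, 0, 0, 0.393, 300, -600, 80, 0, 0, 0.393, 310, -660, 80, 0, 0, 0.393, 320, -720, 80, 0, 0, 0.393, 330, -780, 80, 0, 0, 0.393, 335, -840, 60, 0, 0, 0.393, 340, -900, 20, 0, 0, 0.393, 341, -964, -40, 0, 0, 0.393, 341, -964, -80, 0, 0, 0.393, 341, -964, -80, 0, 0, 0.393, 341, -964, -80, 0, 0, 0.393],
  jaw=1,
)

```text
time_s: 4.08
tool_pos: [585.5, -366.1, 157.2]
orientation: [0.003, 1.0, 0.001, -0.005]
wrist_force: [-0.0, -0.5, 0.8]
grip_width: 85.3
finger_force: 0.0
```

```bash
python3 - <<'E'
from h import *
c=cam('wrist'); cv2.imwrite('pics/w1.png',c['img'][:,:,::-1])
for k in('pad','collar','hex_block'):
    for o in manip.outline_of('wrist',k)[:3]:
        Q=pts(c,o['mask']); 
        if len(Q)<20: continue
        Q=Q[Q[:,2]>np.percentile(Q[:,2],80)-5]
        print(k,round(o['p'],2),np.round(o['at']),len(Q),Q.mean(0).round(1),cv2.minEnclosingCircle(Q[:,:2].astype(np.float32)))
print(manip.read_state()['tool_pos'])
E
```

```text
pad 0.89 [ 98. 183.] 2009 [ 587.  -510.1   23.7] ((587.9541625976562, -510.98687744140625), 23.130441665649414)
pad 0.85 [260. 196.] 1960 [ 592.9 -363.7   27.7] ((593.8731079101562, -363.6194763183594), 22.985027313232422)
collar 0.82 [237. 128.] 1665 [ 532.3 -369.8   25.6] ((533.0087890625, -369.74169921875), 23.886301040649414)
hex_block 0.65 [256.  35.] 3081 [ 463.7 -364.    27.8] ((464.0593566894531, -363.9918518066406), 25.15225601196289)
hex_block 0.57 [492.  50.] 1781 [ 474.6 -170.1   23.5] ((471.6100158691406, -167.76918029785156), 33.198204040527344)
[ 591.49177661 -362.30895968  164.16457402]
```

View pics/w1.png

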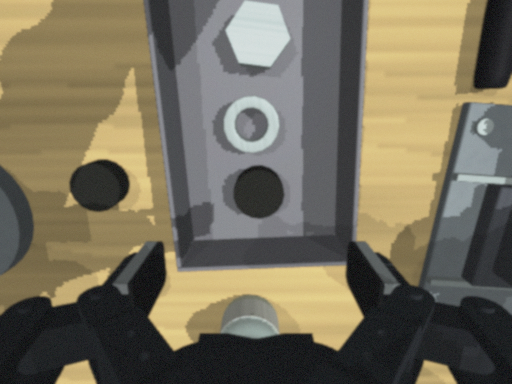

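The wrist view shows the pad at (260,190) and the collar next to it at (250,125). The tool is roughly above the pad.

Call:
apply_moves(
  moves=[3, 0, -40, 0, 0, 0, 3, 0, -80, 0, 0, 0, 3, 0, -110, 0, 0, 0, 3, 0, -130, 0, 0, 0, 3, 0, -144, 0, 0, 0, 3, 0, -144, 0, 0, 0, 3, 0, -144, 0, 0, 0],
)

```text
time_s: 5.15
tool_pos: [593.6, -364.1, 19.7]
orientation: [-0.0, 1.0, -0.001, 0.001]
wrist_force: [0.5, -0.3, 0.4]
grip_width: 85.5
finger_force: 0.0
```

Call:
apply_moves(
  moves=[0, 0, 0, 0, 0, 0, 0, 0, 0, 0, 0, 0, 0, 0, 0, 0, 0, 0, 0, 0, 0, 0, 0, 0, 0, 0, 0, 0, 0, 0, 0, 0, 0, 0, 0, 0],
  jaw=-1,
  newtons=40,
)

```text
time_s: 5.9
tool_pos: [593.3, -363.9, 19.2]
orientation: [-0.0, 1.0, -0.0, 0.001]
wrist_force: [0.1, -0.7, 6.1]
grip_width: 44.5
finger_force: 41.3
```

Call:
apply_moves(
  moves=[0, 0, 30, 0, 0, 0, 0, 0, 70, 0, 0, 0, 0, 0, 110, 0, 0, 0, 0, 0, 150, 0, 0, 0, 0, 0, 170, 0, 0, 0, 0, 0, 170, 0, 0, 0],
)

```text
time_s: 6.65
tool_pos: [593.2, -363.7, 189.0]
orientation: [-0.0, 1.0, -0.0, 0.001]
wrist_force: [-0.3, 0.1, -0.8]
grip_width: 44.5
finger_force: 41.0
```

Call:
apply_moves(
  moves=[8, 45, 0, 0, 0, 0, 16, 90, 0, 0, 0, 0, 24, 135, 0, 0, 0, 0, 32, 180, 0, 0, 0, 0, 38, 220, 0, 0, 0, 0, 44, 253, 0, 0, 0, 0, 44, 253, -20, 0, 0, 0, 44, 253, -38, 0, 0, 0, 44, 253, -38, 0, 0, 0, 44, 253, -38, 0, 0, 0],
)

```text
time_s: 7.9
tool_pos: [636.0, -111.3, 149.6]
orientation: [0.001, 1.0, 0.0, -0.001]
wrist_force: [-0.4, -0.0, 0.0]
grip_width: 44.6
finger_force: 46.0
```

```bash
python3 - <<'E'
from h import *
for n in('side','top'):
    c=cam(n)
    for k in('pad','platform_top'):
        for o in manip.outline_of(n,k)[:5]:
            Q=pts(c,o['mask']); Q=Q[(Q[:,2]>115)] if len(Q) else Q
            if len(Q)>20: print(n,k,round(o['p'],2),np.round(o['at']),len(Q),Q.mean(0).round(1),np.percentile(Q,[3,97],0).round(),cv2.minEnclosingCircle(Q[:,:2].astype(np.float32)))
    if n=='side':
        u,v=proj(c,[637,-110,135])[0].astype(int); I=c['img'][v-60:v+60,u-80:u+80,::-1]
        cv2.imwrite('pics/s2.png',cv2.resize(I,(640,480),interpolation=cv2.INTER_CUBIC))
print(manip.read_state()['tool_pos'])
E
```

```text
side platform_top 0.65 [247. 137.] 1975 [604.7  17.3 229.2] [[565. -44. 170.]
 [686. 107. 283.]] ((650.5205078125, 28.575014114379883), 129.5651092529297)
side platform_top 0.5 [281. 178.] 203 [ 625.5 -123.4  128.3] [[ 597. -151.  122.]
 [ 669.  -78.  132.]] ((636.873291015625, -112.41007995605469), 43.12200927734375)
top platform_top 0.57 [254. 176.] 54 [ 611.5 -132.1  150.1] [[ 567. -146.  124.]
 [ 628. -117.  476.]] ((593.775634765625, -134.58978271484375), 39.063106536865234)
[ 636.71647213 -111.10096391  150.63041769]
```

View pics/s2.png

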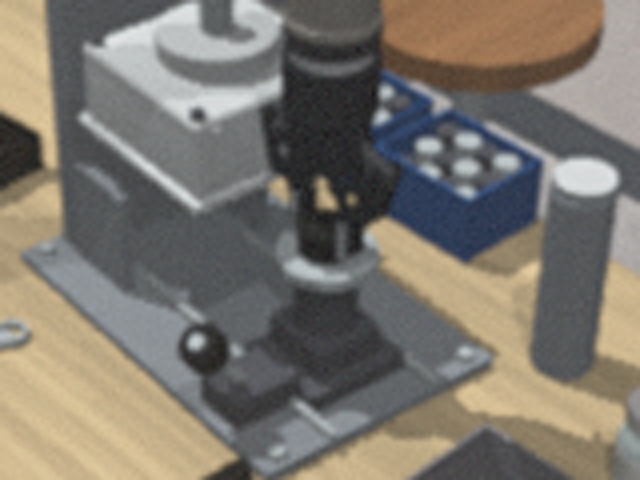

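The side crop shows the pad held just above the middle of the platform (about (328,255)). Next I lower it gently.

Call:
apply_moves(
  moves=[0, 0, -4, 0, 0, 0, 0, 0, -7, 0, 0, 0, 0, 0, -8.5, 0, 0, 0, 0, 0, -8.5, 0, 0, 0, 0, 0, -8.5, 0, 0, 0],
)

```text
time_s: 8.82
tool_pos: [637.1, -111.1, 145.5]
orientation: [0.0, 1.0, 0.0, 0.001]
wrist_force: [-6.1, 0.2, 17.7]
grip_width: 44.0
finger_force: 47.6
```

Call:
apply_moves(
  moves=[0, 0, 2, 0, 0, 0, 0, 0, 3, 0, 0, 0, 0, 0, 3, 0, 0, 0],
)

```text
time_s: 9.2
tool_pos: [637.1, -111.1, 145.6]
orientation: [0.0, 1.0, -0.0, 0.001]
wrist_force: [-2.1, -1.6, 6.2]
grip_width: 44.3
finger_force: 46.5
```

Call:
apply_moves(
  moves=[0, 0, 0, 0, 0, 0, 0, 0, 0, 0, 0, 0, 0, 0, 0, 0, 0, 0, 0, 0, 0, 0, 0, 0, 0, 0, 0, 0, 0, 0],
  jaw=0.45,
)

```text
time_s: 9.82
tool_pos: [636.1, -112.1, 144.0]
orientation: [0.001, 1.0, -0.001, -0.001]
wrist_force: [-0.6, -5.4, -1.0]
grip_width: 61.6
finger_force: 0.0
```

Call:
apply_moves(
  moves=[0, 0, 10, 0, 0, 0, 0, 0, 30, 0, 0, 0, 0, 0, 70, 0, 0, 0, -20, 0, 110, 0, 0, 0, -70, 0, 140, 0, 0, 0, -130, 0, 150, 0, 0, 0, -190, 0, 150, 0, 0, 0, -250, 0, 150, 0, 0, 0, -250, 0, 150, 0, 0, 0],
)

```text
time_s: 10.95
tool_pos: [383.3, -109.8, 295.5]
orientation: [-0.0, 1.0, 0.002, 0.001]
wrist_force: [-0.4, 0.4, -0.0]
grip_width: 61.9
finger_force: 0.0
```

```bash
python3 - <<'E'
from h import *
for n in('side','top'):
    c=cam(n)
    for k in('pad','platform_top','knob'):
        for o in manip.outline_of(n,k)[:5]:
            Q=pts(c,o['mask']); Q=Q[(Q[:,2]>70)&(Q[:,1]>-180)] if len(Q) else Q
            if k=='pad': Q=Q[Q[:,2]>142]
            if len(Q)>20: print(n,k,round(o['p'],2),np.round(o['at']),len(Q),Q.mean(0).round(1),np.percentile(Q,[3,97],0).round(),cv2.minEnclosingCircle(Q[:,:2].astype(np.float32)))
    if n=='side':
        u,v=proj(c,[600,-110,125])[0].astype(int); I=c['img'][v-60:v+60,u-80:u+80,::-1]
        cv2.imwrite('pics/s3.png',cv2.resize(I,(640,480),interpolation=cv2.INTER_CUBIC))
s=manip.read_state();print(s['tool_pos'],s['joints'])
E
```

```text
side pad 0.76 [280. 170.] 132 [ 632.9 -115.7  151.3] [[ 613. -135.  144.]
 [ 655.  -94.  156.]] ((636.7523193359375, -113.45698547363281), 25.552024841308594)
side pad 0.48 [253. 138.] 2569 [ 6.253e+02 -3.000e-01  2.271e+02] [[565. -50. 169.]
 [717. 100. 280.]] ((607.390625, 28.07574462890625), 296.53070068359375)
side platform_top 0.7 [280. 180.] 219 [ 626.2 -123.3  127.3] [[ 598. -151.  120.]
 [ 672.  -76.  132.]] ((635.1038818359375, -113.64154815673828), 43.21565628051758)
side knob 0.45 [248. 201.] 134 [ 512.4 -105.9   93.6] [[ 499. -121.   75.]
 [ 531.  -84.  106.]] ((515.279541015625, -101.89578247070312), 21.402843475341797)
top pad 0.51 [250. 169.] 141 [ 635.1 -109.9  153.1] [[ 616. -129.  148.]
 [ 655.  -91.  158.]] ((635.96728515625, -110.4006118774414), 22.325626373291016)
top platform_top 0.67 [252. 158.] 263 [ 639.5 -108.3  129.4] [[ 602. -144.  124.]
 [ 676.  -72.  134.]] ((638.6702880859375, -109.22432708740234), 41.37846374511719)
[ 387.65138424 -110.38140113  294.74197787] [-0.39529157 -0.13226051  0.51367669  2.00941646  0.06938188  1.24895291
  1.66385637]
```

View pics/s3.png

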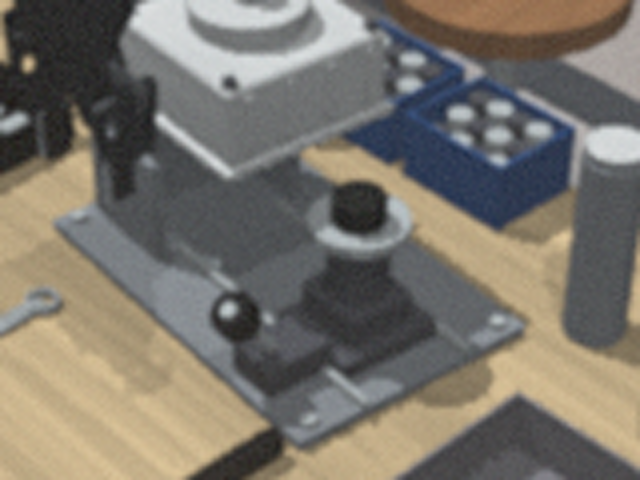

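The side crop shows the pad flat and centred on the platform at (358,205), released. The knob is at (237,315). Next I approach the knob with a 35° tilt.

Call:
apply_moves(
  moves=[20, 3, -20, -0.006, -0.15, -0.02, 40, 6, -50, -0.012, -0.3, -0.037, 60, 9, -80, -0.018, -0.45, -0.055, 80, 12, -110, -0.0235, -0.61, -0.0745, 87, 13, -147, -0.0235, -0.61, -0.0745, 87, 13, -147, -0.0235, -0.61, -0.0745, 87, 13, -147, -0.0235, -0.61, -0.0745, 87, 13, -147, -0.0235, -0.61, -0.0745],
  jaw=1,
)

```text
time_s: 12.35
tool_pos: [481.8, -99.6, 152.1]
orientation: [0.036, 0.954, -0.011, 0.296]
wrist_force: [0.2, -0.1, 1.1]
grip_width: 85.6
finger_force: 0.0
```

```bash
python3 - <<'E'
from h import *
from scipy.spatial.transform import Rotation as R
c=cam('wrist')
cv2.imwrite('pics/w2.png',c['img'][:,:,::-1])
for o in manip.outline_of('wrist','knob')[:3]:
    Q=pts(c,o['mask'])
    if len(Q)>20: print(round(o['p'],2),np.round(o['at']),len(Q),np.median(Q,0).round(1),Q.mean(0).round(1),np.percentile(Q,[3,97],0).round())
s=manip.read_state();print(s['tool_pos'],s['joints'].round(2) if hasattr(s['joints'],'round') else s['joints']);print(R.from_quat(s['orientation']).as_matrix().round(3))
print(proj(c,[515,-100.5,89]))
E
```

```text
0.7 [256. 199.] 2520 [509.6 -99.4  97.2] [510.6 -99.5  96. ] [[ 499. -115.   77.]
 [ 524.  -84.  107.]]
[481.5773805  -98.74550171 152.07127721] [-1.17 -0.21  1.23  2.46  0.9   0.23  0.79]
[[-0.822  0.074  0.564]
 [ 0.061  0.997 -0.042]
 [-0.566 -0.    -0.825]]
[[258.07324964 195.01633193]]
```

View pics/w2.png

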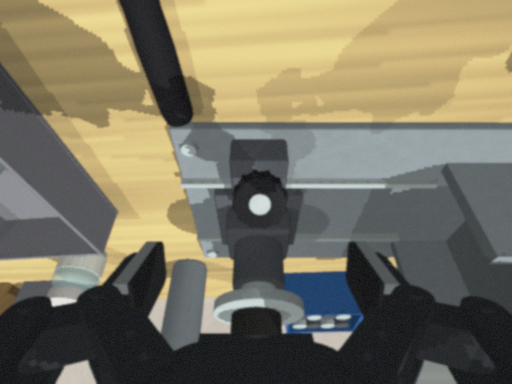

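The wrist view shows the knob end at (259,203), centred between the fingers; the projected point is (258,195). Next I close in along its axis.

Call:
apply_moves(
  moves=[12, -1, -17, 0, 0, 0, 23, -2, -33, 0, 0, 0, 32, -2.5, -46, 0, 0, 0, 40, -3, -57, 0, 0, 0, 46, -3.5, -65, 0, 0, 0, 46, -3.5, -65, 0, 0, 0, 46, -3.5, -65, 0, 0, 0],
)

```text
time_s: 13.32
tool_pos: [491.2, -97.3, 138.0]
orientation: [0.036, 0.954, -0.01, 0.298]
wrist_force: [-1.0, 0.3, 0.0]
grip_width: 85.3
finger_force: 0.0
```

```bash
python3 - <<'E'
from h import *
from scipy.spatial.transform import Rotation as R
s=manip.read_state();print(s['tool_pos'],np.round(s['joints'],2));print(R.from_quat(s['orientation']).as_matrix().round(3), s['wrist_force'])
E
```

```text
[491.19571201 -97.29047349 138.02598012] [-1.4  -0.24  1.45  2.46  1.17  0.23  0.53]
[[-0.819  0.076  0.568]
 [ 0.064  0.997 -0.041]
 [-0.57   0.003 -0.822]] [-0.95203698  0.2729983   0.03298529]
```

The arm is stuck on joint limits (j3, j4 and j6). I'll fit a kinematic model from the recorded poses to find a usable branch.

```bash
cat > kin.py <<'E'
import numpy as np, itertools
from scipy.spatial.transform import Rotation as R
from scipy.optimize import least_squares
J=np.array([[-1.277,.398,.045,1.537,-.019,1.207,-.051],[-.39529157,-.13226051,.51367669,2.00941646,.06938188,1.24895291,1.66385637],[-1.17,-.21,1.23,2.46,.9,.23,.79],[-1.4,-.24,1.45,2.46,1.17,.23,.53]])
T=np.array([[248.8,600.5,242.3],[386.8,-110.5,294.8],[481.6,-98.9,152.1],[491.2,-97.3,138]])
Q=R.from_quat([[.19508,.98079,-.00094,-.00012],[0,1,0,0],[.036,.954,-.011,.297],[.036,.954,-.010,.298]])
AX='zyzyzyz'
def fk(q,s,L,b,c,off=(0,0)):
    r=R.from_euler('z',b); p=np.zeros(3)
    for i,(a,k) in enumerate(zip(AX,s)):
        r=r*R.from_euler(a,k*q[i])
        if i==0:p=p+r.apply([0,0,L[0]])
        if i==2:p=p+r.apply([off[0],0,L[1]])
        if i==3:p=p+r.apply([off[1],0,0])
        if i==4:p=p+r.apply([0,0,L[2]])
    r=r*R.from_euler('z',c); p=p+r.apply([0,0,L[3]])
    return p,r
E
python3 - <<'E'
from kin import *
res=[]
for s1,s3,s5,s7 in itertools.product([1,-1],repeat=4):
    s=[s1,1,s3,1,s5,1,s7]
    def f(x):
        o=[]
        for q,t,k in zip(J,T,Q):
            p,r=fk(q,s,x[:4],x[4],x[5],x[6:8]); o+=list((p-t)/5)+list((r.inv()*k).as_rotvec()*50)
        return o
    for b in(0,1.57,3.14,-1.57):
      for c in (0,1.57,3.14,-1.57):
        z=least_squares(f,[330,400,400,250,b,c,0,0]); res.append((z.cost,s,z.x.round(2)))
res.sort(key=lambda z:z[0])
for r in res[:4]: print(r)
E
```

```text
(np.float64(9.110798845017898), [-1, 1, -1, 1, -1, 1, -1], array([ 2.5092e+02,  5.0942e+02,  4.7605e+02,  3.2894e+02, -7.0000e-02,
        1.5100e+00,  4.9000e-01, -2.1330e+01]))
(np.float64(9.110798845017996), [-1, 1, -1, 1, -1, 1, -1], array([ 2.5092e+02,  5.0942e+02,  4.7605e+02,  3.2894e+02, -7.0000e-02,
        1.5100e+00,  4.9000e-01, -2.1330e+01]))
(np.float64(9.110798845018842), [-1, 1, -1, 1, -1, 1, -1], array([ 2.5092e+02,  5.0942e+02,  4.7605e+02,  3.2894e+02, -7.0000e-02,
        1.5100e+00,  4.9000e-01, -2.1330e+01]))
(np.float64(9.11079884502078), [-1, 1, -1, 1, -1, 1, -1], array([ 2.5092e+02,  5.0942e+02,  4.7605e+02,  3.2894e+02, -7.0000e-02,
        1.5100e+00,  4.9000e-01, -2.1330e+01]))
```

```bash
cat >> kin.py <<'E'
S=[-1,1,-1,1,-1,1,-1]; X=[250.92,509.42,476.05,328.94]; B,C,OFF=-.07,1.51,(.49,-21.33)
LO=np.array([-2.82,-.49,-1.37,0,-1.36,.23,-2.94])+.02; HI=np.array([2.82,2.23,1.46,2.46,4.5,2,2.94])-.02
def ik(p,r,q0):
    def f(q):
        a,b=fk(q,S,X,B,C,OFF); return np.r_[(a-p)/5,(b.inv()*r).as_rotvec()*40,(q-q0)*.0]
    z=least_squares(f,np.clip(q0,LO+.01,HI-.01),bounds=(LO,HI)); return z.x,z.cost
def pose(slide,phi,tilt=35,back=0,yaw=-4.4):
    rs=R.from_euler('z',yaw,degrees=True)
    n=rs.apply([np.sin(np.radians(tilt)),0,-np.cos(np.radians(tilt))])
    k=np.array([515,-100.5,89])+rs.apply([0,slide,0])
    base=rs*R.from_euler('y',-tilt,degrees=True)*R.from_quat([0,1,0,0])
    return k+(8-back)*n, R.from_rotvec(n*phi)*base
E
python3 - <<'E'
from kin import *
rng=np.random.default_rng(0)
for tilt in (35,25,15):
  for slide in (0,140):
    print('tilt',tilt,'slide',slide)
    for phi in(0,1.57):
      p,r=pose(slide,phi,tilt); sol=[]
      for i in range(60):
        q,c=ik(p,r,rng.uniform(LO,HI))
        sol.append((c,q))
      ok=[q for c,q in sol if c<.05]
      print(phi,len(ok),'best',min(c for c,_ in sol).round(2))
      seen=[]
      for q in ok:
        if all(np.abs(q-u).max()>.5 for u in seen): seen.append(q)
      for q in seen[:6]: print('   ',q.round(2))
E
```

```text
tilt 35 slide 0
0 0 best 0.1
1.57 0 best 0.1
tilt 35 slide 140
0 34 best 0.0
    [ 0.32  0.21 -0.59  2.44  1.87  0.26 -0.52]
    [ 0.92  0.53 -1.35  2.44  1.76  0.66 -0.29]
1.57 37 best 0.0
    [ 0.33  0.21 -0.6   2.44  1.87  0.26 -2.09]
    [ 0.92  0.52 -1.34  2.44  1.76  0.64 -1.87]
    [-1.3   0.42  1.22  2.44  4.43  0.27  1.49]
tilt 25 slide 0
0 35 best 0.0
    [ 0.96  0.27 -0.89  2.33  0.67  0.25  1.02]
    [-0.45  0.23  0.67  2.33 -0.84  0.29  2.45]
    [ 1.29  0.54 -1.35  2.33  1.24  0.52  0.53]
1.57 36 best 0.0
    [-0.27  0.2   0.47  2.33 -0.69  0.25  0.75]
    [ 0.96  0.27 -0.89  2.33  0.67  0.25 -0.55]
    [ 1.29  0.54 -1.35  2.33  1.23  0.51 -1.04]
    [-0.82  0.36  1.12  2.33 -1.16  0.44  1.16]
tilt 25 slide 140
0 31 best 0.0
    [ 0.17  0.2  -0.4   2.32  0.7   0.26  0.66]
    [ 0.92  0.55 -1.35  2.32  1.34  0.66  0.12]
    [-1.01  0.28  0.91  2.32 -0.64  0.25  1.92]
1.57 31 best 0.0
    [ 0.31  0.22 -0.56  2.32  0.8   0.29 -1.01]
    [ 0.82  0.4  -1.18  2.32  1.22  0.51 -1.37]
    [-1.01  0.28  0.9   2.32 -0.64  0.25  0.35]
tilt 15 slide 0
0 37 best 0.0
    [-0.52  0.3 
[... 261 characters left out ...]
35  2.2   1.    0.74 -0.83]
    [-0.72  0.38  1.01  2.2  -0.73  0.58  0.74]
    [ 0.59  0.26 -0.5   2.2   0.21  0.46 -0.13]
    [-0.24  0.25  0.43  2.2  -0.33  0.47  0.37]
tilt 15 slide 140
0 32 best 0.0
    [ 0.89  0.63 -1.35  2.2   1.07  0.82  0.39]
    [-0.44  0.24  0.3   2.2  -0.07  0.45  1.4 ]
    [ 0.06  0.24 -0.26  2.2   0.25  0.46  1.11]
    [-1.06  0.41  1.05  2.2  -0.65  0.55  1.94]
    [ 0.54  0.32 -0.82  2.2   0.6   0.53  0.79]
1.57 40 best 0.0
    [-0.65  0.27  0.54  2.2  -0.22  0.46 -0.03]
    [-0.08  0.24 -0.1   2.2   0.16  0.46 -0.38]
    [ 0.46  0.3  -0.72  2.2   0.53  0.51 -0.72]
    [-1.09  0.43  1.1   2.2  -0.7   0.57  0.41]
    [ 0.86  0.57 -1.29  2.2   1.01  0.76 -1.14]
```

Call:
apply_moves(
  moves=[-22, 2, 55, 0, 0, 0, -22, 2, 55, 0.007, 0.09, 0, -22, 2, 55, 0.014, 0.18, 0, -22, 2, 55, 0.02, 0.261, 0, -22, 2, 55, 0.02, 0.261, 0, -22, 2, 55, 0.02, 0.261, 0],
)

```text
time_s: 14.08
tool_pos: [468.5, -94.6, 192.3]
orientation: [0.037, 0.985, -0.005, 0.171]
wrist_force: [0.0, 0.5, 0.8]
grip_width: 85.3
finger_force: 0.0
```

```bash
cat > st.py <<'E'
from bench import manip
from kin import *
s=manip.read_state();q=np.array(s['joints']);p=np.array(s['tool_pos']);r=R.from_quat(s['orientation'])
print('t',s['time_s'],p.round(1),'q',q.round(2),'z',r.as_matrix()[:,2].round(3),'y',r.as_matrix()[:,1].round(3),'F',np.round(s['wrist_force'],1),'w',s['grip_width'])
a,b=fk(q,S,X,B,C,OFF);print('fk err',(a-p).round(1),(b.inv()*r).as_rotvec().round(3))
E
python3 st.py
```

```text
t 14.075 [468.5 -94.6 192.3] q [-1.34 -0.44  1.21  2.25  0.68  0.8   0.98] z [ 0.336 -0.023 -0.941] y [0.075 0.997 0.002] F [0.  0.5 0.8] w 85.29771968651501
fk err [-8.6 -2.3 10. ] [-0.024 -0.001 -0.005]
```

Call:
apply_moves(
  moves=[10, -1.5, -20, 0, 0, 0, 20, -3, -40, 0, 0, 0, 28, -4, -57, 0, 0, 0, 35.5, -5, -73, 0, 0, 0, 35.5, -5, -73, 0, 0, 0, 35.5, -5, -73, 0, 0, 0],
)

```text
time_s: 14.82
tool_pos: [485.9, -96.0, 139.6]
orientation: [0.038, 0.984, -0.007, 0.176]
wrist_force: [0.3, -0.1, 0.5]
grip_width: 85.6
finger_force: 0.0
```

```bash
python3 st.py
```

```text
t 14.825 [485.9 -96.  139.6] q [-1.58 -0.49  1.45  2.29  0.88  0.72  0.82] z [ 0.346 -0.026 -0.938] y [0.077 0.997 0.001] F [ 0.3 -0.1  0.5] w 85.57185084404118
fk err [-7.3 -7.1 10.3] [-0.024 -0.001 -0.005]
```

```bash
cat > sim.py <<'E'
from kin import *
def step(q,p,r,w=.02,lim=.3):
    f=lambda x:(lambda a,b:np.r_[(a-p)/100,(b.inv()*r).as_rotvec()*3,w*(x-q)])(*fk(x,S,X,B,C,OFF))
    lo=np.minimum(np.maximum(LO-.02,q-lim),HI-.001);hi=np.maximum(np.minimum(HI+.02,q+lim),LO+.001)
    z=least_squares(f,np.clip(q,lo+1e-4,hi-1e-4),bounds=(lo,hi)).x
    a,b=fk(z,S,X,B,C,OFF); return z,np.linalg.norm(a-p),(b.inv()*r).magnitude()
def run(q,way,n=8):
    # way: list of (pos,rot)
    p,r=fk(q,S,X,B,C,OFF)
    for P,Rr in way:
        P=np.array(P,float); rv=(Rr*r.inv()).as_rotvec(); m=max(2,int(max(np.linalg.norm(P-p)/30,np.linalg.norm(rv)/.12)))
        for t in np.linspace(0,1,m+1)[1:]:
            q,e,a=step(q,p+t*(P-p),R.from_rotvec(rv*t)*r)
        q,e,a=step(q,P,Rr)
        print(np.round(P),'q',q.round(2),'err',round(e,1),round(a,3)); p,r=P,Rr
    return q
E
python3 - <<'E'
from sim import *
D=R.from_quat([0,1,0,0]); rs=R.from_euler('z',-4.4,degrees=True)
tl=lambda t: rs*R.from_euler('y',-t,degrees=True)*D
print('history'); 
q=run(np.array(J[0]),[([590,-363,162],D),([593,-363,18],D),([593,-363,188],D),([637,-110,142],D),([637,-110,292],D),([387,-110,295],D)])
print('recover')
q0=np.array([-1.58,-.49,1.45,2.29,.88,.72,.82])
for w in ([([486,-96,220],tl(20)),([700,-110,300],D)],
          [([486,-96,220],tl(20)),([450,-300,250],D),([550,-450,200],D)],
          [([486,-96,220],tl(20)),([450,200,300],D),([450,450,200],D)]):
    print(); qq=run(q0,w+[([500,-99,220],D)]+[(lambda pr:(pr[0],pr[1]))(pose(0,0,20,b)) for b in(60,0)]+[pose(140,0,20,0)])
E
```

```text
history
[ 590. -363.  162.] q [ 0.12  0.59  0.54  1.51 -0.32  1.13  2.3 ] err 0.0 0.0
[ 593. -363.   18.] q [ 0.16  0.74  0.48  1.6  -0.4   0.9   2.36] err 0.0 0.0
[ 593. -363.  188.] q [ 0.12  0.57  0.55  1.48 -0.31  1.18  2.29] err 0.0 0.0
[ 637. -110.  142.] q [-0.27  0.52  0.51  1.66 -0.28  1.04  1.91] err 0.0 0.0
[ 637. -110.  292.] q [-0.29  0.41  0.55  1.48 -0.21  1.32  1.85] err 0.0 0.0
[ 387. -110.  295.] q [-0.38 -0.13  0.53  2.01  0.07  1.25  1.7 ] err 0.0 0.0
recover

[486. -96. 220.] q [-1.45 -0.49  1.27  2.19  0.71  0.85  0.97] err 0.0 0.0
[ 700. -110.  300.] q [-1.8  -0.49  1.46  1.8   0.67  1.14  1.09] err 116.5 0.333
[500. -99. 220.] q [-1.69 -0.49  1.46  2.01  0.57  1.16  1.13] err 31.0 0.093
[497. -99. 138.] q [-1.58 -0.49  1.46  2.29  0.88  0.68  0.82] err 17.4 0.028
[ 518. -101.   81.] q [-1.57 -0.49  1.46  2.38  1.04  0.61  0.66] err 65.2 0.078
[528.  39.  81.] q [-1.89 -0.49  1.46  2.37  1.11  0.68  0.31] err 67.0 0.081

[486. -96. 220.] q [-1.45 -0.49  1.27  2.19  0.71  0.85  0.97] err 0.0 0.0
[ 450. -300.  250.] q [-1.32 -0.49  1.46  1.93  0.57  1.2   1.54] e
[... 257 characters left out ...]
. -101.   81.] q [-1.57 -0.49  1.46  2.38  1.04  0.61  0.66] err 65.2 0.078
[528.  39.  81.] q [-1.89 -0.49  1.46  2.37  1.11  0.68  0.31] err 67.0 0.081

[486. -96. 220.] q [-1.45 -0.49  1.27  2.19  0.71  0.85  0.97] err 0.0 0.0
[450. 200. 300.] q [-2.36 -0.49  1.46  1.84  0.5   1.37  0.56] err 4.1 0.014
[450. 450. 200.] q [-2.68 -0.49  1.46  2.    0.68  1.02  0.1 ] err 105.4 0.275
[500. -99. 220.] q [-1.69 -0.49  1.46  2.01  0.57  1.16  1.13] err 31.0 0.093
[497. -99. 138.] q [-1.58 -0.49  1.46  2.29  0.88  0.68  0.82] err 17.4 0.028
[ 518. -101.   81.] q [-1.57 -0.49  1.46  2.38  1.04  0.61  0.66] err 65.2 0.078
[528.  39.  81.] q [-1.89 -0.49  1.46  2.37  1.11  0.68  0.31] err 67.0 0.081
```

```bash
cat > search.py <<'E'
from sim import *
import io, contextlib
from multiprocessing import Pool
D=R.from_quat([0,1,0,0]); rs=R.from_euler('z',-4.4,degrees=True)
q0=np.array([-1.58,-.49,1.45,2.29,.88,.72,.82])
def go(seed):
    g=np.random.default_rng(seed); w=[]
    for i in range(2):
        P=g.uniform([330,-350,250],[600,250,550]).round(-1); t=g.uniform(-30,30); y=g.uniform(-60,60); x=g.uniform(-25,25)
        w.append((P,R.from_euler('zyx',[y,-t,x],degrees=True)*D,(t,y,x)))
    W=[(p,r) for p,r,_ in w]
    with contextlib.redirect_stdout(io.StringIO()) as f:
        q=run(q0,[([486,-96,230],rs*R.from_euler('y',-20,degrees=True)*D)]+W)
        qm=q.copy()
        q=run(q,[([600,-110,300],D),([500,-99,220],D)]+[pose(0,0,20,60),pose(0,0,20,0)])
    p,r=pose(0,0,20,0); a,b=fk(q,S,X,B,C,OFF)
    return np.linalg.norm(a-p),seed,[(list(p),np.round(t)) for p,_,t in w],qm.round(2),q.round(2)
if __name__=='__main__':
    with Pool() as P: res=P.map(go,range(160))
    res.sort(key=lambda r:r[0]); print(sum(r[0]<5 for r in res))
    for r in res[:6]: print(r)
E
time timeout 400 python3 search.py
```

```text
40
(np.float64(4.132704512280292e-06), 27, [([np.float64(520.0), np.float64(-160.0), np.float64(290.0)], array([-11.,  52.,  14.])), ([np.float64(330.0), np.float64(-230.0), np.float64(340.0)], array([ 27., -12., -16.]))], array([ 0.32, -0.49,  0.18,  2.26,  0.07,  0.83,  1.92]), array([-0.03,  0.21,  0.2 ,  2.27, -0.28,  0.34,  1.91]))
(np.float64(5.671601677773202e-06), 132, [([np.float64(370.0), np.float64(130.0), np.float64(470.0)], array([23., 40.,  5.])), ([np.float64(480.0), np.float64(210.0), np.float64(540.0)], array([-13.,  58.,  23.]))], array([-0.94,  0.26,  0.95,  1.27, -0.63,  1.94,  2.51]), array([-0.8 ,  0.39,  1.11,  2.27, -0.94,  0.52,  2.51]))
(np.float64(5.723349932941539e-06), 66, [([np.float64(580.0), np.float64(70.0), np.float64(270.0)], array([ 7., -3., 17.])), ([np.float64(360.0), np.float64(-90.0), np.float64(390.0)], array([25., 35.,  1.]))], array([ 0.  , -0.49,  0.2 ,  2.12, -0.05,  1.09,  2.39]), array([-0.15,  0.21,  0.34,  2.27, -0.37,  0.35,  2.  ]))
(np.float64(5.776752386204812e-06), 53, [([np.float64(330.0), np.float64(80.0), np.float64(350.0)], ar
[... 233 characters left out ...]
.float64(6.526619951546672e-06), 34, [([np.float64(330.0), np.float64(170.0), np.float64(320.0)], array([ 9., -2., 14.])), ([np.float64(570.0), np.float64(190.0), np.float64(410.0)], array([28., 49.,  9.]))], array([-1.68, -0.17,  1.12,  1.81,  0.3 ,  0.92,  1.75]), array([-0.77,  0.37,  1.06,  2.27, -0.91,  0.5 ,  2.48]))
(np.float64(6.827169275185799e-06), 49, [([np.float64(430.0), np.float64(10.0), np.float64(370.0)], array([  7.,  19., -24.])), ([np.float64(540.0), np.float64(250.0), np.float64(400.0)], array([-23.,  47.,   6.]))], array([-0.85,  0.57,  0.83,  1.17, -0.53,  1.97,  2.3 ]), array([-0.76,  0.36,  1.05,  2.27, -0.89,  0.49,  2.47]))
real	0m14.763s
user	0m56.669s
sys	0m0.108s
```

```bash
cat >> sim.py <<'E'
AXN=lambda: R.from_euler('z',-4.4,degrees=True).apply([np.sin(np.radians(35)),0,-np.cos(np.radians(35))])
def cone(slide,phi,tilt,back=0):
    p,r=pose(slide,0,tilt,back); k=np.array([515,-100.5,89])+R.from_euler('z',-4.4,degrees=True).apply([0,slide,0])
    u=R.from_rotvec(AXN()*phi); return k+u.apply(p-k),u*r
E
python3 - <<'E'
from sim import *
D=R.from_quat([0,1,0,0]); rs=R.from_euler('z',-4.4,degrees=True)
T=lambda t: rs*R.from_euler('y',-t,degrees=True)*D
q0=np.array([-1.58,-.49,1.45,2.29,.88,.72,.82])
for P in ([340,-100,360],[320,-100,340],[340,-200,340]):
    print(P); q=run(q0,[([486,-96,230],T(20)),(P,T(20)),([600,-110,300],T(20)),([500,-99,220],T(20)),pose(0,0,20,60),pose(0,0,20,0),pose(140,0,20,0)])
    print('cone');run(q,[cone(140,f,20) for f in(.6,1.2,1.5)])
    q=run(q,[pose(140,0,20,60),cone(140,-1.2,25,60),cone(140,-1.2,25,0),cone(140,0,25),cone(140,1.2,25)])
E
```

```text
[340, -100, 360]
[486. -96. 230.] q [-1.43 -0.49  1.25  2.17  0.69  0.88  0.98] err 0.0 0.0
[ 340. -100.  360.] q [-0.08 -0.49  0.23  2.16  0.07  1.11  1.63] err 0.0 0.0
[ 600. -110.  300.] q [-0.12  0.09  0.27  1.85 -0.1   0.86  1.7 ] err 0.0 0.0
[500. -99. 220.] q [-0.12 -0.04  0.27  2.16 -0.06  0.68  1.7 ] err 0.0 0.0
[497. -99. 138.] q [-0.1   0.07  0.27  2.26 -0.16  0.47  1.8 ] err 0.0 0.0
[ 518. -101.   81.] q [-0.03  0.21  0.21  2.27 -0.29  0.34  1.92] err 0.0 0.0
[528.  39.  81.] q [-0.49  0.22  0.33  2.26 -0.03  0.33  1.36] err 0.0 0.0
cone
[529.  40.  82.] q [-0.23  0.2   0.17  2.31 -0.57  0.28  1.4 ] err 0.0 0.0
[530.  41.  82.] q [ 0.08  0.19 -0.08  2.39 -1.36  0.23  1.68] err 0.0 0.0
[530.  41.  83.] q [ 0.29  0.18 -0.28  2.39 -1.36  0.23  1.41] err 9.2 0.056
[508.  40. 138.] q [-0.54  0.08  0.36  2.25  0.08  0.47  1.25] err 0.0 0.0
[500.  50. 133.] q [-0.71  0.06  0.31  2.38  0.95  0.42  1.42] err 0.0 0.0
[530.  37.  82.] q [-0.72  0.22  0.41  2.37  1.17  0.27  1.21] err 0.0 0.0
[529.  39.  82.] q [-0.09  0.19 -0.12  2.32  0.49  0.23  0.85] err 0.0 0.0
[530.  40.  82.] 
[... 1675 characters left out ...]
 2.1 ] err 0.0 0.0
[528.  39.  81.] q [-0.76  0.25  0.65  2.26 -0.28  0.34  1.6 ] err 0.0 0.0
cone
[529.  40.  82.] q [-0.54  0.22  0.51  2.31 -0.78  0.33  1.59] err 0.0 0.0
[530.  41.  82.] q [ 0.06  0.19 -0.06  2.39 -1.36  0.23  1.67] err 0.1 0.0
[530.  41.  83.] q [ 0.29  0.18 -0.28  2.39 -1.36  0.23  1.41] err 9.2 0.056
[508.  40. 138.] q [-0.91  0.1   0.76  2.25 -0.02  0.47  1.35] err 0.0 0.0
[500.  50. 133.] q [-1.14  0.08  0.76  2.38  0.89  0.39  1.48] err 0.0 0.0
[530.  37.  82.] q [-0.86  0.24  0.56  2.37  1.09  0.23  1.28] err 0.0 0.0
[529.  39.  82.] q [-0.09  0.19 -0.12  2.32  0.49  0.23  0.85] err 0.0 0.0
[530.  40.  82.] q [ 0.96  0.38 -1.17  2.41  1.6   0.23 -1.25] err 0.0 0.0
```

Call:
apply_moves(
  moves=[0, 0, 30, 0, 0, 0, 0, 0, 60, 0, 0, 0, 0, 0, 90, 0, 0, 0, -15, 0, 103, 0, 0, 0, -30, -1, 116, 0, 0, 0, -45, -1, 129, 0, 0, 0, -60, -2, 142, 0, 0, 0, -75, -2, 155, 0, 0, 0, -90, -2, 168, 0, 0, 0, -105, -3, 181, 0, 0, 0, -120, -3, 194, 0, 0, 0, -135, -4, 207, 0, 0, 0, -146, -4, 220, 0, 0, 0, -146, -4, 220, 0, 0, 0, -146, -4, 220, 0, 0, 0, -146, -4, 220, 0, 0, 0],
)

```text
time_s: 16.82
tool_pos: [340.3, -98.6, 358.7]
orientation: [0.036, 0.984, -0.006, 0.176]
wrist_force: [-1.0, 0.3, -0.2]
grip_width: 85.5
finger_force: 0.0
```

```bash
python3 st.py
```

```text
t 16.825 [340.3 -98.6 358.7] q [-0.1  -0.49  0.18  2.16  0.09  1.11  1.54] z [ 0.345 -0.025 -0.938] y [0.074 0.997 0.001] F [-1.   0.3 -0.2] w 85.4751837070307
fk err [ 4.5 16.9  4.7] [-0.024 -0.001 -0.005]
```

Call:
apply_moves(
  moves=[50, 0, -30, 0, 0, 0, 100, 0, -70, 0, 0, 0, 140, 0, -110, 0, 0, 0, 157, 0, -150, 0, 0, 0, 157, 0, -190, 0, 0, 0, 157, 0, -221, 0, 0, 0, 163, -0.5, -238, 0, 0, 0, 167, -1, -249, 0, 0, 0, 167, -1, -249, 0, 0, 0, 167, -1, -249, 0, 0, 0],
)

```text
time_s: 18.08
tool_pos: [507.6, -100.2, 111.2]
orientation: [0.037, 0.984, -0.006, 0.177]
wrist_force: [0.9, 0.3, 0.5]
grip_width: 85.4
finger_force: 0.0
```

```bash
python3 st.py; python3 - <<'E'
from h import *
c=cam('wrist'); cv2.imwrite('pics/w4.png',c['img'][:,:,::-1])
print(proj(c,[[515,-100.5,89],[515-6.9,-100,98.8]]))
for o in manip.outline_of('wrist','knob')[:2]:
    Q=pts(c,o['mask']); print(o['p'],o['at'],len(Q),np.percentile(Q,[3,50,97],0).round(1) if len(Q) else '')
E
```

```text
t 18.075 [ 507.6 -100.2  111.2] q [-0.12  0.17  0.27  2.25 -0.18  0.38  1.78] z [ 0.347 -0.026 -0.937] y [0.076 0.997 0.001] F [0.9 0.3 0.5] w 85.38319410144986
fk err [11.8  3.8 -7.3] [-0.024 -0.001 -0.005]
[[256.16869302 233.45043557]
 [256.1704539  237.33896528]]
0.89 [254.0, 236.6] 3930 [[ 499.1 -115.2   85.8]
 [ 510.9  -99.4   98.6]
 [ 524.8  -83.8  107.2]]
```

View pics/w4.png

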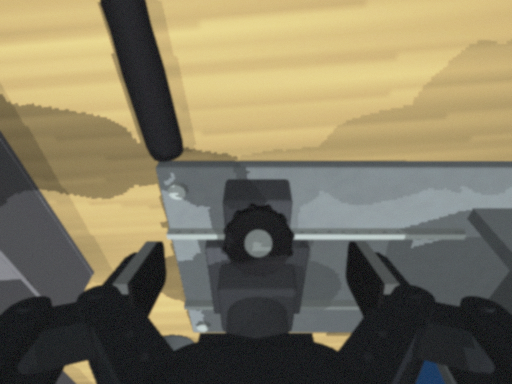

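The wrist view shows the knob at (258,240), centred between the fingers and matching the projection.

Call:
apply_moves(
  moves=[4, -0.3, -11, 0, 0, 0, 8, -0.7, -22, 0, 0, 0, 10, -1, -28, 0, 0, 0, 10, -1, -28, 0, 0, 0, 10, -1, -28, 0, 0, 0],
)

```text
time_s: 18.8
tool_pos: [517.1, -101.6, 82.4]
orientation: [0.038, 0.984, -0.006, 0.176]
wrist_force: [-0.3, 0.6, 0.7]
grip_width: 85.2
finger_force: 0.0
```

Call:
apply_moves(
  moves=[0, 0, 0, 0, 0, 0, 0, 0, 0, 0, 0, 0, 0, 0, 0, 0, 0, 0, 0, 0, 0, 0, 0, 0, 0, 0, 0, 0, 0, 0, 0, 0, 0, 0, 0, 0],
  jaw=-1,
  newtons=40,
)

```text
time_s: 19.55
tool_pos: [517.1, -101.2, 82.8]
orientation: [0.038, 0.984, -0.006, 0.176]
wrist_force: [-2.6, 0.9, 6.3]
grip_width: 35.1
finger_force: 39.3
```

Call:
apply_moves(
  moves=[0.2, 2, 0, 0, 0, 0, 0.5, 6, 0, 0, 0, 0, 0.9, 12, 0, 0, 0, 0, 1.5, 20, 0, 0, 0, 0, 2.1, 28, 0, 0, 0, 0, 2.8, 36, 0, 0, 0, 0, 3.4, 44, 0, 0, 0, 0, 4, 52, 0, 0, 0, 0, 4.5, 58, 0, 0, 0, 0, 4.8, 62, 0, 0, 0, 0, 5, 65, 0, 0, 0, 0],
)

```text
time_s: 20.92
tool_pos: [522.0, -37.0, 82.9]
orientation: [0.038, 0.984, -0.007, 0.176]
wrist_force: [-3.0, -1.8, 6.8]
grip_width: 34.6
finger_force: 39.6
```

```bash
python3 st.py; python3 - <<'E'
from h import *
for n in('side','top'):
    c=cam(n)
    for k in('pad','platform_top'):
        for o in manip.outline_of(n,k)[:5]:
            Q=pts(c,o['mask']); Q=Q[(Q[:,2]>(142 if k=='pad' else 117))&(Q[:,2]<160)&(Q[:,1]>-180)] if len(Q) else Q
            if len(Q)>20: print(n,k,round(o['p'],2),np.round(o['at']),len(Q),Q.mean(0).round(1),cv2.minEnclosingCircle(Q[:,:2].astype(np.float32)))
E
```

```text
t 20.925 [522.  -37.   82.9] q [-0.32  0.23  0.32  2.27 -0.13  0.3   1.59] z [ 0.346 -0.026 -0.938] y [0.077 0.997 0.   ] F [-3.  -1.8  6.8] w 34.638881478749084
fk err [ 9.8  4.9 -9.2] [-0.024 -0.001 -0.005]
side pad 0.65 [270. 164.] 93 [635.3 -58.1 150.8] ((639.2033081054688, -54.807682037353516), 21.786983489990234)
side platform_top 0.56 [268. 172.] 184 [628.9 -60.2 128. ] ((640.8941650390625, -51.64864730834961), 42.724456787109375)
top pad 0.59 [234. 166.] 68 [640.9 -56.8 153.7] ((640.486328125, -55.22603988647461), 19.43851661682129)
top platform_top 0.5 [236. 165.] 162 [641.3 -66.1 130.3] ((642.9420166015625, -48.579376220703125), 41.71023941040039)
```

Call:
apply_moves(
  moves=[0.2, 2, 0, 0, 0, 0, 0.5, 6, 0, 0, 0, 0, 0.9, 12, 0, 0, 0, 0, 1.5, 20, 0, 0, 0, 0, 2.1, 28, 0, 0, 0, 0, 2.8, 36, 0, 0, 0, 0, 3.4, 44, 0, 0, 0, 0, 4, 52, 0, 0, 0, 0, 4.6, 60, 0, 0, 0, 0, 5, 66, 0, 0, 0, 0, 5.4, 70, 0, 0, 0, 0, 5.6, 73, 0, 0, 0, 0, 5.8, 75, 0, 0, 0, 0, 5.9, 76, 0, 0, 0, 0, 5.9, 76, 0, 0, 0, 0],
)

```text
time_s: 23.1
tool_pos: [526.8, 27.3, 82.7]
orientation: [0.044, 0.984, -0.012, 0.175]
wrist_force: [-5.2, -28.5, 12.4]
grip_width: 34.8
finger_force: 41.0
```

```bash
python3 st.py
```

```text
t 23.1 [526.8  27.3  82.7] q [-0.58  0.25  0.43  2.25 -0.02  0.32  1.32] z [ 0.343 -0.039 -0.938] y [ 0.091  0.996 -0.008] F [ -5.2 -28.5  12.4] w 34.79510544949603
fk err [  6.5   5.2 -10.2] [-0.024 -0.001 -0.005]
```

Call:
apply_moves(
  moves=[0, -1, 0, 0, 0, 0, -0.2, -3, 0, 0, 0, 0, -0.2, -3, 0, 0, 0, 0],
)

```text
time_s: 23.48
tool_pos: [526.9, 27.1, 82.7]
orientation: [0.043, 0.984, -0.01, 0.175]
wrist_force: [-4.9, -21.9, 11.9]
grip_width: 35.1
finger_force: 40.4
```

```bash
python3 st.py; python3 - <<'E'
from h import *
for n in('top','side'):
    c=cam(n); P=pts(c,np.ones((384,512),bool)); I=c['img']
    Q=P[(P[:,2]>3)&(P[:,2]<22)&(P[:,0]>500)&(P[:,0]<780)&(P[:,1]>-230)&(P[:,1]<230)]
    o=manip.outline_of(n,'stand')
    if o:
        Q=pts(c,o[0]['mask']); Q=Q[(Q[:,2]<20)&(Q[:,0]<800)&(Q[:,0]>500)&(Q[:,1]>-220)]
        print(n,'base',cv2.minAreaRect(Q[:,:2].astype(np.float32)),np.percentile(Q,[1,99],0).round())
    o=manip.outline_of(n,'case')
    if o:
        Q=pts(c,o[0]['mask']); Q=Q[(Q[:,2]>165)&(Q[:,2]<280)&(Q[:,0]<760)]
        print(n,'case',cv2.minAreaRect(Q[:,:2].astype(np.float32)),np.percentile(Q,[1,99],0).round())
    for k in('knob','platform_top','carriage','pad'):
        for o in manip.outline_of(n,k)[:2]:
            Q=pts(c,o['mask'])
            if len(Q)>20: print(n,k,round(o['p'],2),np.round(o['at']),len(Q),np.percentile(Q,[3,50,97],0).round().tolist())
    if n=='side':
        u,v=proj(c,[600,20,130])[0].astype(int); cv2.imwrite('pics/s5.png',cv2.resize(I[v-75:v+75,u-100:u+100,::-1],(800,600),interpolation=cv2.INTER_CUBIC))
E
```

```text
t 23.475 [526.9  27.1  82.7] q [-0.57  0.25  0.42  2.25 -0.02  0.31  1.33] z [ 0.344 -0.036 -0.938] y [ 0.088  0.996 -0.006] F [ -4.9 -21.9  11.9] w 35.141609915936165
fk err [  6.6   5.2 -10.1] [-0.024 -0.001 -0.005]
top base ((649.0, -0.81982421875), (376.1343078613281, 244.5966796875), 85.34549713134766) [[ 521. -188.    3.]
 [ 757.  180.   19.]]
top case ((649.2742919921875, 46.86924743652344), (190.138427734375, 165.56895446777344), 86.6175537109375) [[566. -47. 170.]
 [728. 137. 269.]]
top knob 0.57 [213. 197.] 70 [[524.0, 12.0, 41.0], [538.0, 23.0, 99.0], [560.0, 39.0, 109.0]]
top carriage 0.52 [211. 193.] 145 [[528.0, 2.0, 34.0], [554.0, 22.0, 43.0], [572.0, 45.0, 108.0]]
top pad 0.61 [358. 185.] 142 [[565.0, -531.0, 1.0], [584.0, -508.0, 22.0], [605.0, -489.0, 29.0]]
top pad 0.45 [353. 156.] 109 [[671.0, -505.0, 13.0], [687.0, -486.0, 23.0], [705.0, -469.0, 30.0]]
side base ((651.041015625, -8.084976196289062), (372.65789794921875, 260.2294921875), 84.05917358398438) [[ 518. -194.    1.]
 [ 763.  169.   19.]]
side case ((647.0546264648438, 45.500526428222656), (200.80047607421875, 171.10934448242188), 87.72734069824219) [[563. -52. 167.]
 [723. 113. 268.]]
side platform_top 0.48 [264. 161.] 77 [[613.0, -28.0, 119.0], [640.0, -17.0, 127.0], [667.0, -8.0, 132.0]]
side carriage 0.58 [254. 182.] 997 [[537.0, -30.0, 15.0], [621.0, -4.0, 41.0], [680.0, 42.0, 128.0]]
side pad 0.8 [362. 280.] 227 [[563.0, -533.0, -0.0], [578.0, -515.0, 21.0], [604.0, -494.0, 26.0]]
side pad 0.75 [378. 338.] 351 [[450.0, -667.0, -2.0], [467.0, -648.0, 22.0], [492.0, -623.0, 26.0]]
```

View pics/s5.png

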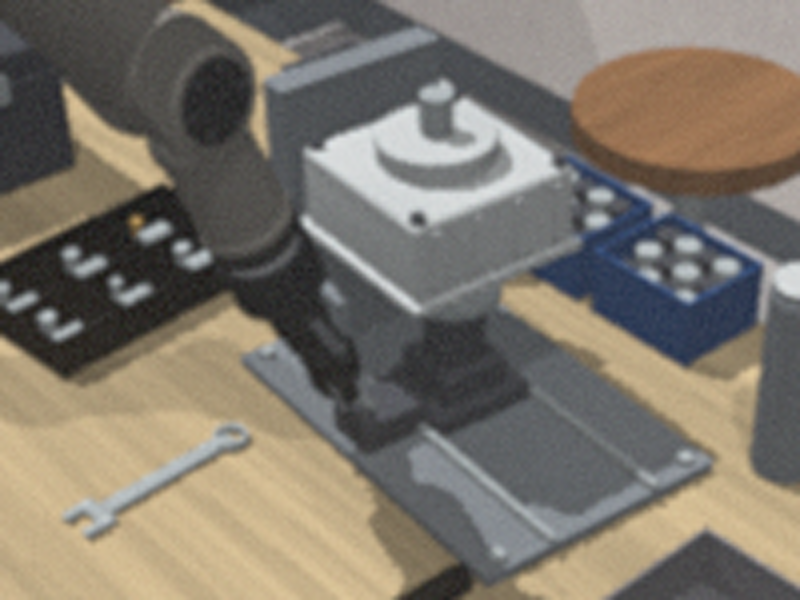

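Side crop: the arm is on the knob at (355,410) and the jack is under the case. The stand base fit puts the initial travel at about 10 mm, so the roughly 129 mm drag reached the stop. I'll relax the load, then simulate the turning.

Call:
apply_moves(
  moves=[0, -4, 0, 0, 0, 0, 0, -8, 0, 0, 0, 0, 0, -8, 0, 0, 0, 0, 0, -8, 0, 0, 0, 0],
)

```text
time_s: 24.68
tool_pos: [526.9, 26.5, 82.8]
orientation: [0.039, 0.984, -0.007, 0.175]
wrist_force: [-8.1, -4.5, 11.7]
grip_width: 35.0
finger_force: 40.4
```

```bash
python3 st.py; cat > turn.py <<'E'
from sim import *
from bench import manip
s=manip.read_state();q=np.array(s['joints'])
p0,r0=fk(q,S,X,B,C,OFF)
rs=R.from_euler('z',-4.5,degrees=True); n=rs.apply([np.sin(np.radians(35)),0,-np.cos(np.radians(35))])
D=R.from_quat([0,1,0,0])
K=p0-r0.apply([0,0,8])   # knob centre in model frame
def g(phi,tilt=20,back=0):
    r=rs*R.from_euler('y',-tilt,degrees=True)*D; u=R.from_rotvec(n*phi)
    return K+(u*r).apply([0,0,8-back]),u*r
E
python3 - <<'E'
from turn import *
for t in (20,15):
    print('tilt',t); a=run(q,[g(0,t),g(.5,t),g(1,t),g(1,t,60),g(0,t,60),g(-1,t,60),g(-1,t,0),g(-.5,t),g(0,t),g(.5,t),g(1,t)])
E
```

```text
t 24.675 [526.9  26.5  82.8] q [-0.55  0.25  0.4   2.26 -0.04  0.31  1.35] z [ 0.345 -0.028 -0.938] y [ 0.08   0.997 -0.   ] F [-8.1 -4.5 11.7] w 35.0379892918115
fk err [ 7.   5.3 -9.9] [-0.024 -0.001 -0.005]
tilt 20
[534.  32.  73.] q [-0.48  0.24  0.35  2.26 -0.09  0.31  1.43] err 0.0 0.0
[534.  33.  73.] q [-0.25  0.23  0.2   2.29 -0.53  0.28  1.45] err 0.0 0.0
[535.  34.  73.] q [-0.    0.22 -0.    2.35 -1.13  0.24  1.63] err 0.0 0.0
[508.  23. 126.] q [-0.06  0.06  0.1   2.37 -0.78  0.34  1.3 ] err 0.0 0.0
[513.  34. 129.] q [-0.27  0.1   0.1   2.25  0.12  0.45  1.23] err 0.0 0.0
[509.  45. 126.] q [-0.46  0.12  0.06  2.3   0.83  0.52  1.34] err 0.0 0.0
[535.  30.  73.] q [-0.47  0.26  0.14  2.3   1.    0.4   1.19] err 0.0 0.0
[534.  31.  73.] q [-0.32  0.24  0.07  2.26  0.6   0.36  1.17] err 0.0 0.0
[534.  32.  73.] q [-0.14  0.23 -0.03  2.26  0.21  0.32  1.14] err 0.0 0.0
[534.  33.  73.] q [ 0.1   0.22 -0.19  2.29 -0.21  0.25  1.15] err 0.0 0.0
[535.  34.  73.] q [ 0.04  0.22 -0.04  2.35 -1.11  0.23  1.61] err 0.0 0.0
tilt 15
[533.  32.  73.] q [-0.46  0.27  0.34  2.19 -0.12  0.44  1.46] err 0.0 0.0
[534.  33.  73.] q [-0.25  0.25  0.23  2.23 -0.55  0.41  1.5 ] err 0.0 0.0
[534.  34.  73.] q [-0.06  0.24  0.12  2.31 -1.1   0.38  1.64] err 0.0 0.0
[510.  19. 126.] q [-0.08  0.1   0.19  2.32 -0.84  0.48  1.41] err 0.0 0.0
[518.  33. 131.] q [-0.33  0.14  0.19  2.18  0.03  0.57  1.32] err 0.0 0.0
[512.  49. 126.] q [-0.58  0.17  0.15  2.24  0.76  0.63  1.37] err 0.0 0.0
[534.  30.  73.] q [-0.56  0.29  0.2   2.24  0.86  0.49  1.29] err 0.0 0.0
[533.  31.  73.] q [-0.4   0.27  0.14  2.2   0.46  0.47  1.29] err 0.0 0.0
[533.  32.  73.] q [-0.21  0.26  0.06  2.19  0.07  0.43  1.29] err 0.0 0.0
[534.  33.  73.] q [ 0.01  0.25 -0.06  2.23 -0.37  0.38  1.34] err 0.0 0.0
[534.  34.  73.] q [ 0.27  0.25 -0.24  2.31 -0.94  0.31  1.51] err 0.0 0.0
```

Call:
apply_moves(
  moves=[0, 0.25, 0, 0.0715, -0.0056, -0.1024, 0.1, 0.5, 0, 0.143, -0.011, -0.205, 0.2, 0.75, 0.1, 0.2145, -0.017, -0.307, 0.3, 1, 0.15, 0.286, -0.0225, -0.41, 0.4, 1.2, 0.2, 0.3575, -0.028, -0.512, 0.55, 1.4, 0.3, 0.429, -0.034, -0.614, 0.7, 1.5, 0.45, 0.5005, -0.039, -0.717, 0.9, 1.7, 0.55, 0.572, -0.045, -0.819, 0.9, 1.7, 0.55, 0.572, -0.045, -0.819, 0.9, 1.7, 0.55, 0.572, -0.045, -0.819],
)

```text
time_s: 25.92
tool_pos: [528.8, 29.7, 83.9]
orientation: [0.468, 0.846, 0.196, 0.164]
wrist_force: [-7.7, -3.4, 13.1]
grip_width: 34.9
finger_force: 40.7
```

```bash
python3 st.py; python3 - <<'E'
from h import *
c=cam('side')
for k in('pad','platform_top'):
    for o in manip.outline_of('side',k)[:4]:
        Q=pts(c,o['mask']); Q=Q[(Q[:,1]>-60)&(Q[:,2]>100)] if len(Q) else Q
        if len(Q)>10: print(k,round(o['p'],2),np.round(o['at']),len(Q),np.percentile(Q,[3,50,97],0).round().tolist())
E
```

```text
t 25.925 [528.8  29.7  83.9] q [-0.24  0.23  0.23  2.34 -1.21  0.23  1.67] z [ 0.46   0.179 -0.869] y [0.728 0.484 0.485] F [-7.7 -3.4 13.1] w 34.92978780088422
fk err [16.5  4.8 -9.5] [-0.008  0.034 -0.   ]
platform_top 0.66 [253. 182.] 130 [[522.0, -27.0, 101.0], [633.0, -7.0, 108.0], [663.0, 28.0, 134.0]]
```

```bash
cat > rows.py <<'E'
import sys
from turn import *
# rows from grip at phi0 (tool tilt t) : relative shifts for list of (phi,back)
def rows(ref,lst,t=20):
    pr,rr=g(ref[0],t,ref[1]); out=[]
    for f,b in lst:
        p,r=g(f,t,b); out+=list((p-pr).round(1))+list((r*rr.inv()).as_rotvec().round(3))
    return [float(x) for x in out]
E
python3 - <<'E'
from rows import *
print(rows((1,0),[(1,15),(1,30),(1,45)]))
print(rows((1,45),[(f,45) for f in (.85,.7,.55,.4,.25,.1,-.05,-.2,-.35,-.5,-.65,-.8,-.9,-1)]))
print(rows((-1,45),[(-1,30),(-1,15),(-1,0)]))
print(rows((-1,0),[(f,0) for f in np.arange(-.85,1.01,.15)]+[(1,0)]))
E
```

```text
[-6.8, -2.7, 13.1, 0.0, 0.0, 0.0, -13.7, -5.5, 26.1, 0.0, 0.0, 0.0, -20.5, -8.2, 39.2, 0.0, 0.0, 0.0]
[1.0, 0.8, 0.7, -0.086, 0.007, 0.123, 1.9, 1.7, 1.2, -0.172, 0.014, 0.246, 2.7, 2.9, 1.7, -0.257, 0.02, 0.369, 3.3, 4.1, 2.1, -0.343, 0.027, 0.491, 3.8, 5.4, 2.4, -0.429, 0.034, 0.614, 4.1, 6.8, 2.5, -0.515, 0.041, 0.737, 4.3, 8.2, 2.5, -0.6, 0.047, 0.86, 4.2, 9.7, 2.4, -0.686, 0.054, 0.983, 4.0, 11.1, 2.2, -0.772, 0.061, 1.106, 3.6, 12.4, 1.9, -0.858, 0.068, 1.229, 3.1, 13.7, 1.4, -0.943, 0.074, 1.352, 2.4, 14.8, 0.9, -1.029, 0.081, 1.474, 1.9, 15.5, 0.4, -1.086, 0.086, 1.556, 1.3, 16.1, 0.0, -1.144, 0.09, 1.638]
[6.3, -3.8, -13.1, 0.0, 0.0, 0.0, 12.6, -7.5, -26.1, 0.0, 0.0, 0.0, 18.9, -11.3, -39.2, 0.0, 0.0, 0.0]
[-0.2, 0.2, -0.1, 0.086, -0.007, -0.123, -0.3, 0.4, -0.3, 0.172, -0.014, -0.246, -0.5, 0.7, -0.4, 0.257, -0.02, -0.369, -0.6, 1.0, -0.5, 0.343, -0.027, -0.491, -0.6, 1.3, -0.5, 0.429, -0.034, -0.614, -0.6, 1.6, -0.5, 0.515, -0.041, -0.737, -0.6, 1.9, -0.5, 0.6, -0.047, -0.86, -0.6, 2.2, -0.5, 0.686, -0.054, -0.983, -0.5, 2.5, -0.5, 0.772, -0.061, -1.106, -0.4, 2.8, -0.4, 0.858, -0.068, -1.229, -0.2, 3.0, -0.3, 0.943, -0.074, -1.352, -0.0, 3.2, -0.2, 1.029, -0.081, -1.474, 0.2, 3.4, -0.0, 1.115, -0.088, -1.597, 0.3, 3.5, 0.0, 1.144, -0.09, -1.638]
```

Call:
apply_moves(
  moves=[0, 0, 0, 0, 0, 0, 0, 0, 0, 0, 0, 0, 0, 0, 0, 0, 0, 0, 0, 0, 0, 0, 0, 0],
  jaw=0.25,
)

```text
time_s: 26.58
tool_pos: [528.6, 30.4, 82.8]
orientation: [0.468, 0.846, 0.196, 0.163]
wrist_force: [-0.4, -0.2, 0.2]
grip_width: 53.5
finger_force: 0.0
```

Call:
apply_moves(
  moves=[-6.8, -2.7, 13.1, 0, 0, 0, -13.7, -5.5, 26.1, 0, 0, 0, -20.5, -8.2, 39.2, 0, 0, 0, -20.5, -8.2, 39.2, 0, 0, 0],
)

```text
time_s: 27.08
tool_pos: [508.5, 22.1, 123.0]
orientation: [0.467, 0.846, 0.196, 0.164]
wrist_force: [0.7, 1.0, 0.6]
grip_width: 53.4
finger_force: 0.0
```

Call:
apply_moves(
  moves=[1.0, 0.8, 0.7, -0.086, 0.007, 0.123, 1.9, 1.7, 1.2, -0.172, 0.014, 0.246, 2.7, 2.9, 1.7, -0.257, 0.02, 0.369, 3.3, 4.1, 2.1, -0.343, 0.027, 0.491, 3.8, 5.4, 2.4, -0.429, 0.034, 0.614, 4.1, 6.8, 2.5, -0.515, 0.041, 0.737, 4.3, 8.2, 2.5, -0.6, 0.047, 0.86, 4.2, 9.7, 2.4, -0.686, 0.054, 0.983, 4.0, 11.1, 2.2, -0.772, 0.061, 1.106, 3.6, 12.4, 1.9, -0.858, 0.068, 1.229, 3.1, 13.7, 1.4, -0.943, 0.074, 1.352, 2.4, 14.8, 0.9, -1.029, 0.081, 1.474, 1.9, 15.5, 0.4, -1.086, 0.086, 1.556, 1.3, 16.1, 0.0, -1.144, 0.09, 1.638, 1.3, 16.1, 0.0, -1.144, 0.09, 1.638, 1.3, 16.1, 0.0, -1.144, 0.09, 1.638, 1.3, 16.1, 0.0, -1.144, 0.09, 1.638, 1.3, 16.1, 0.0, -1.144, 0.09, 1.638],
)

```text
time_s: 29.32
tool_pos: [509.6, 38.0, 122.3]
orientation: [-0.401, 0.88, -0.207, 0.146]
wrist_force: [-0.5, -0.2, -0.2]
grip_width: 53.6
finger_force: 0.0
```

```bash
python3 st.py; python3 - <<'E'
from h import *
c=cam('side')
for k in('pad','platform_top','knob'):
    for o in manip.outline_of('side',k)[:4]:
        Q=pts(c,o['mask']); Q=Q[(Q[:,1]>-60)&(Q[:,2]>60)] if len(Q) else Q
        if len(Q)>10: print(k,round(o['p'],2),np.round(o['at']),len(Q),np.percentile(Q,[3,50,97],0).round().tolist())
c=cam('wrist')
for o in manip.outline_of('wrist','knob')[:2]:
    Q=pts(c,o['mask']); print('w',o['p'],o['at'],len(Q),np.percentile(Q,[3,50,97],0).round(1).tolist() if len(Q) else '')
E
```

```text
t 29.325 [509.6  38.  122.3] q [-0.91  0.18  0.54  2.3   0.73  0.48  1.41] z [ 0.424 -0.247 -0.872] y [-0.646  0.592 -0.482] F [-0.5 -0.2 -0.2] w 53.64062365216914
fk err [-2.4  5.  -9.3] [-0.005 -0.034 -0.   ]
platform_top 0.62 [263. 161.] 38 [[619.0, -27.0, 127.0], [639.0, -22.0, 131.0], [659.0, -15.0, 135.0]]
w 0.74 [248.3, 225.6] 3293 [[508.9, 10.4, 86.6], [521.2, 26.2, 98.8], [535.2, 42.3, 107.3]]
```

Call:
apply_moves(
  moves=[6.3, -3.8, -13.1, 0, 0, 0, 12.6, -7.5, -26.1, 0, 0, 0, 18.9, -11.3, -39.2, 0, 0, 0, 18.9, -11.3, -39.2, 0, 0, 0, 18.9, -11.3, -39.2, 0, 0, 0],
)

```text
time_s: 30.25
tool_pos: [528.4, 27.0, 83.3]
orientation: [-0.402, 0.88, -0.207, 0.146]
wrist_force: [0.2, 0.2, -0.4]
grip_width: 53.3
finger_force: 0.0
```

Call:
apply_moves(
  moves=[0, 0, 0, 0, 0, 0, 0, 0, 0, 0, 0, 0, 0, 0, 0, 0, 0, 0, 0, 0, 0, 0, 0, 0, 0, 0, 0, 0, 0, 0],
  jaw=-1,
)

```text
time_s: 30.88
tool_pos: [530.0, 25.9, 85.2]
orientation: [-0.401, 0.88, -0.208, 0.147]
wrist_force: [-0.9, -2.3, 11.2]
grip_width: 34.9
finger_force: 38.8
```

Call:
apply_moves(
  moves=[-0.2, 0.2, -0.1, 0.086, -0.007, -0.123, -0.3, 0.4, -0.3, 0.172, -0.014, -0.246, -0.5, 0.7, -0.4, 0.257, -0.02, -0.369, -0.6, 1.0, -0.5, 0.343, -0.027, -0.491, -0.6, 1.3, -0.5, 0.429, -0.034, -0.614, -0.6, 1.6, -0.5, 0.515, -0.041, -0.737, -0.6, 1.9, -0.5, 0.6, -0.047, -0.86, -0.6, 2.2, -0.5, 0.686, -0.054, -0.983, -0.5, 2.5, -0.5, 0.772, -0.061, -1.106, -0.4, 2.8, -0.4, 0.858, -0.068, -1.229, -0.2, 3.0, -0.3, 0.943, -0.074, -1.352, 0, 3.2, -0.2, 1.029, -0.081, -1.474, 0.2, 3.4, 0, 1.115, -0.088, -1.597, 0.3, 3.5, 0, 1.144, -0.09, -1.638, 0.3, 3.5, 0, 1.144, -0.09, -1.638, 0.3, 3.5, 0, 1.144, -0.09, -1.638],
)

```text
time_s: 32.88
tool_pos: [530.1, 26.5, 85.1]
orientation: [0.47, 0.845, 0.195, 0.166]
wrist_force: [-8.3, -7.5, 13.8]
grip_width: 34.6
finger_force: 40.4
```

```bash
python3 st.py; cat > look.py <<'E'
from h import *
c=cam('side')
for k in('pad','platform_top'):
    for o in manip.outline_of('side',k)[:4]:
        Q=pts(c,o['mask']); Q=Q[(Q[:,1]>-60)&(Q[:,2]>60)] if len(Q) else Q
        if len(Q)>10: print(k,round(o['p'],2),np.round(o['at']),len(Q),np.percentile(Q,[3,50,97],0).round().tolist())
for n in('top','side'):
    c=cam(n);P=pts(c,np.ones((384,512),bool))
    m=(abs(P[:,0]-649)<75)&(abs(P[:,1]-40)<75)&(P[:,2]>255)&(P[:,2]<275)
    h=P[m,2]; m2=abs(h-np.median(h))<4; print(n,'case top z',np.median(h).round(2),h[m2].mean().round(2),m2.sum())
E
python3 look.py
```

```text
t 32.875 [530.1  26.5  85.1] q [-0.25  0.23  0.24  2.34 -1.21  0.23  1.67] z [ 0.465  0.173 -0.868] y [0.729 0.482 0.486] F [-8.3 -7.5 13.8] w 34.63080967183016
fk err [16.4  4.6 -9.5] [-0.008  0.034  0.   ]
platform_top 0.72 [230. 182.] 73 [[516.0, 5.0, 62.0], [528.0, 13.0, 98.0], [545.0, 30.0, 107.0]]
platform_top 0.45 [261. 159.] 45 [[626.0, -28.0, 108.0], [643.0, -21.0, 134.0], [664.0, 9.0, 142.0]]
top case top z 265.28 265.29 634
side case top z 264.39 264.41 339
```

Call:
apply_moves(
  moves=[0, 0, 0, 0, 0, 0, 0, 0, 0, 0, 0, 0, 0, 0, 0, 0, 0, 0, 0, 0, 0, 0, 0, 0],
  jaw=0.25,
)

```text
time_s: 33.62
tool_pos: [528.6, 30.7, 82.9]
orientation: [0.467, 0.847, 0.196, 0.163]
wrist_force: [0.5, -0.3, 0.8]
grip_width: 53.3
finger_force: 0.0
```

Call:
apply_moves(
  moves=[-6.8, -2.7, 13.1, 0, 0, 0, -13.7, -5.5, 26.1, 0, 0, 0, -20.5, -8.2, 39.2, 0, 0, 0, -20.5, -8.2, 39.2, 0, 0, 0],
)

```text
time_s: 34.12
tool_pos: [508.4, 22.3, 123.0]
orientation: [0.467, 0.846, 0.196, 0.164]
wrist_force: [-0.5, -0.4, -0.0]
grip_width: 53.1
finger_force: 0.0
```

Call:
apply_moves(
  moves=[1.0, 0.8, 0.7, -0.086, 0.007, 0.123, 1.9, 1.7, 1.2, -0.172, 0.014, 0.246, 2.7, 2.9, 1.7, -0.257, 0.02, 0.369, 3.3, 4.1, 2.1, -0.343, 0.027, 0.491, 3.8, 5.4, 2.4, -0.429, 0.034, 0.614, 4.1, 6.8, 2.5, -0.515, 0.041, 0.737, 4.3, 8.2, 2.5, -0.6, 0.047, 0.86, 4.2, 9.7, 2.4, -0.686, 0.054, 0.983, 4.0, 11.1, 2.2, -0.772, 0.061, 1.106, 3.6, 12.4, 1.9, -0.858, 0.068, 1.229, 3.1, 13.7, 1.4, -0.943, 0.074, 1.352, 2.4, 14.8, 0.9, -1.029, 0.081, 1.474, 1.9, 15.5, 0.4, -1.086, 0.086, 1.556, 1.3, 16.1, 0.0, -1.144, 0.09, 1.638, 1.3, 16.1, 0.0, -1.144, 0.09, 1.638, 1.3, 16.1, 0.0, -1.144, 0.09, 1.638, 1.3, 16.1, 0.0, -1.144, 0.09, 1.638],
)

```text
time_s: 36.25
tool_pos: [509.6, 38.1, 122.2]
orientation: [-0.401, 0.88, -0.207, 0.146]
wrist_force: [0.5, 0.9, 0.8]
grip_width: 53.5
finger_force: 0.0
```

```bash
python3 st.py; python3 - <<'E'
from h import *
c=cam('wrist'); cv2.imwrite('pics/w6.png',c['img'][:,:,::-1])
for o in manip.outline_of('wrist','knob')[:2]:
    Q=pts(c,o['mask']); print('w',o['p'],o['at'],len(Q),np.percentile(Q,[3,50,97],0).round(1).tolist() if len(Q) else '')
for k in('pad','platform_top'):
  for n in ('side','wrist'):
    for o in manip.outline_of(n,k)[:3]: print(k,n,o['p'],o['at'],o['mask'].sum())
E
python3 look.py
```

```text
t 36.25 [509.6  38.1 122.2] q [-0.92  0.18  0.54  2.3   0.73  0.47  1.41] z [ 0.423 -0.247 -0.872] y [-0.646  0.593 -0.481] F [0.5 0.9 0.8] w 53.524602402450746
fk err [-2.4  5.  -9.4] [-0.005 -0.034 -0.   ]
w 0.7 [250.3, 224.2] 3255 [[508.8, 10.3, 88.2], [520.9, 26.1, 98.9], [534.2, 41.9, 107.3]]
pad side 0.72 [378.2, 259.8] 186
pad side 0.61 [379.4, 336.4] 371
pad side 0.53 [362.8, 281.7] 293
platform_top side 0.49 [260.4, 160.4] 70
platform_top wrist 0.56 [116.1, 276.8] 986
pad 0.29 [250. 182.] 356 [[511.0, -25.0, 61.0], [628.0, 4.0, 92.0], [663.0, 35.0, 138.0]]
platform_top 0.59 [255. 171.] 4045 [[534.0, -49.0, 74.0], [621.0, 20.0, 235.0], [717.0, 157.0, 281.0]]
platform_top 0.43 [260. 161.] 57 [[621.0, -27.0, 104.0], [639.0, -20.0, 135.0], [662.0, 10.0, 143.0]]
top case top z 265.44 265.42 651
side case top z 264.31 264.55 333
```

View pics/w6.png

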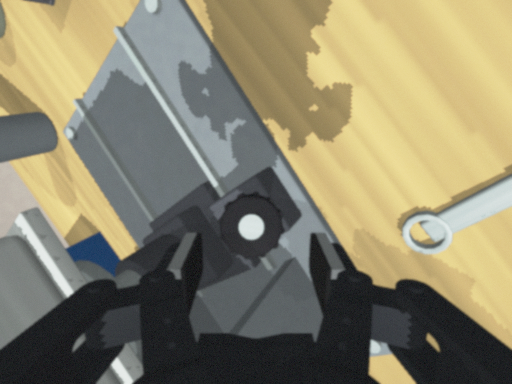

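The wrist view shows the knob at (251,228), centred between the fingers. I'll engage again and turn the last part.

Call:
apply_moves(
  moves=[6.3, -3.8, -13.1, 0, 0, 0, 12.6, -7.5, -26.1, 0, 0, 0, 18.9, -11.3, -39.2, 0, 0, 0, 18.9, -11.3, -39.2, 0, 0, 0, 18.9, -11.3, -39.2, 0, 0, 0],
)

```text
time_s: 37.42
tool_pos: [528.4, 27.1, 83.3]
orientation: [-0.402, 0.88, -0.207, 0.146]
wrist_force: [0.0, -0.2, 0.1]
grip_width: 53.5
finger_force: 0.0
```

Call:
apply_moves(
  moves=[0, 0, 0, 0, 0, 0, 0, 0, 0, 0, 0, 0, 0, 0, 0, 0, 0, 0, 0, 0, 0, 0, 0, 0, 0, 0, 0, 0, 0, 0],
  jaw=-1,
)

```text
time_s: 38.05
tool_pos: [530.0, 25.9, 85.2]
orientation: [-0.401, 0.88, -0.208, 0.147]
wrist_force: [-1.6, -2.1, 9.9]
grip_width: 34.9
finger_force: 38.8
```

Call:
apply_moves(
  moves=[-0.2, 0.2, -0.1, 0.086, -0.007, -0.123, -0.3, 0.4, -0.3, 0.172, -0.014, -0.246, -0.5, 0.7, -0.4, 0.257, -0.02, -0.369, -0.6, 1.0, -0.5, 0.343, -0.027, -0.491, -0.6, 1.3, -0.5, 0.429, -0.034, -0.614, -0.6, 1.3, -0.5, 0.429, -0.034, -0.614, -0.6, 1.3, -0.5, 0.429, -0.034, -0.614],
)

```text
time_s: 38.92
tool_pos: [530.0, 26.1, 85.1]
orientation: [-0.074, 0.98, -0.059, 0.175]
wrist_force: [-1.3, -6.2, 12.3]
grip_width: 35.0
finger_force: 40.2
```

```bash
python3 st.py;python3 look.py; python3 - <<'E'
from h import *
c=cam('side');u,v=proj(c,[640,-10,150])[0].astype(int); cv2.imwrite('pics/s7.png',cv2.resize(c['img'][v-38:v+37,u-50:u+50,::-1],(800,600),interpolation=cv2.INTER_CUBIC))
E
```

```text
t 38.925 [530.   26.1  85.1] q [-0.6   0.26  0.41  2.25  0.2   0.33  1.32] z [ 0.352 -0.09  -0.932] y [-0.124  0.982 -0.142] F [-1.3 -6.2 12.3] w 34.962052675990016
fk err [  4.9   5.1 -10. ] [-0.023 -0.011 -0.004]
platform_top 0.64 [261. 161.] 79 [[602.0, -45.0, 103.0], [636.0, -19.0, 137.0], [664.0, 12.0, 170.0]]
top case top z 268.26 268.27 638
side case top z 267.22 267.62 328
```

View pics/s7.png

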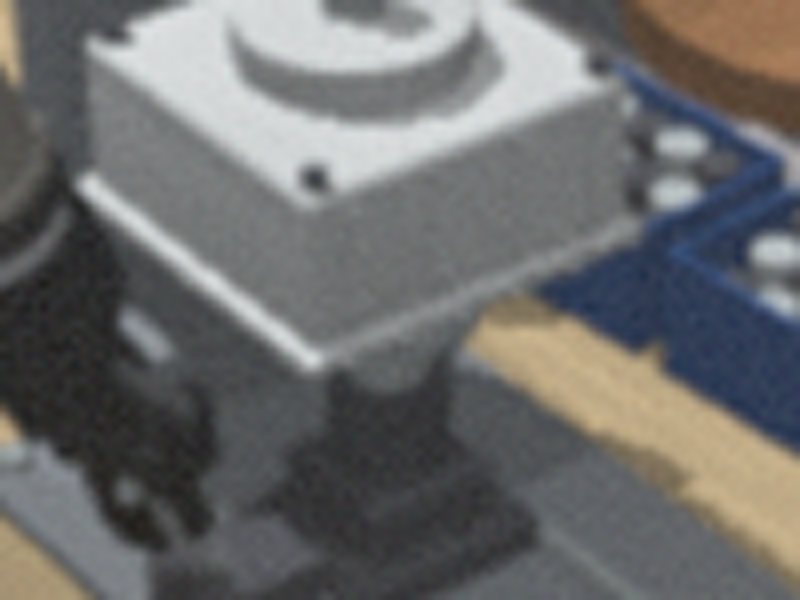

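The side crop shows the platform up under the case at about (395,375). The case has risen about 2.9 mm, so I ease the knob back 0.35 rad for lighter bearing.

Call:
apply_moves(
  moves=[0.1, -0.25, 0.1, -0.067, 0.005, 0.096, 0.1, -0.5, 0.1, -0.133, 0.011, 0.191, 0.2, -0.7, 0.2, -0.2, 0.016, 0.287, 0.2, -0.7, 0.2, -0.2, 0.016, 0.287, 0.2, -0.7, 0.2, -0.2, 0.016, 0.287],
)

```text
time_s: 39.85
tool_pos: [530.0, 26.0, 85.2]
orientation: [-0.231, 0.95, -0.131, 0.165]
wrist_force: [-0.7, -4.8, 11.2]
grip_width: 35.2
finger_force: 40.4
```

```bash
python3 st.py;python3 look.py
```

```text
t 39.85 [530.   26.   85.2] q [-0.73  0.27  0.48  2.26  0.45  0.34  1.36] z [ 0.374 -0.173 -0.911] y [-0.396  0.859 -0.325] F [-0.7 -4.8 11.2] w 35.17458736563835
fk err [  1.8   4.4 -11.1] [-0.017 -0.023 -0.003]
top case top z 267.02 267.02 635
side case top z 265.83 266.09 332
```

Call:
apply_moves(
  moves=[0, 0, 0, 0, 0, 0, 0, 0, 0, 0, 0, 0, 0, 0, 0, 0, 0, 0, 0, 0, 0, 0, 0, 0],
  jaw=0.25,
)

```text
time_s: 40.6
tool_pos: [527.7, 27.8, 82.5]
orientation: [-0.232, 0.95, -0.13, 0.163]
wrist_force: [0.6, 0.4, 0.1]
grip_width: 53.4
finger_force: 0.0
```

Call:
apply_moves(
  moves=[-5.6, 2.6, 13.7, 0, 0, 0, -11.2, 5.2, 27.3, 0, 0, 0, -18.7, 8.6, 45.5, 0, 0, 0, -30, 13, 73, 0, 0, 0, -50, 13, 100, 0, 0, 0, -80, 13, 130, 0, 0, 0, -80, 13, 130, 0, 0, 0, -80, 13, 130, 0, 0, 0],
)

```text
time_s: 41.6
tool_pos: [448.0, 40.6, 212.4]
orientation: [-0.232, 0.95, -0.13, 0.163]
wrist_force: [0.1, 0.3, 0.2]
grip_width: 53.3
finger_force: 0.0
```

```bash
python3 st.py; python3 look.py; python3 - <<'E'
from h import *
c=cam('top')
for n in('top','side'):
    c=cam(n)
    for k in('hex_block','collar','wrench','screwdriver','knob'):
        for o in manip.outline_of(n,k)[:1]:
            Q=pts(c,o['mask']); print(n,k,round(o['p'],2),np.median(Q,0).round() if len(Q) else '')
E
```

```text
t 41.6 [448.   40.6 212.4] q [-0.88 -0.14  0.43  2.28  0.55  0.79  1.25] z [ 0.37  -0.171 -0.913] y [-0.399  0.858 -0.323] F [0.1 0.3 0.2] w 53.33994163999621
fk err [-5.3  9.4 -0.7] [-0.017 -0.023 -0.003]
top case top z 266.93 266.97 638
side case top z 265.92 266.13 336
top hex_block 0.67 [ 463. -361.   27.]
top collar 0.62 [ 530. -371.   24.]
top wrench 0.66 [338. 103.   5.]
top screwdriver 0.62 [ 452. -164.   23.]
top knob 0.43 [528.  26.  97.]
side hex_block 0.5 [ 458. -370.   26.]
side collar 0.46 [ 528. -373.   22.]
side wrench 0.74 [ 530. -373.   21.]
side screwdriver 0.56 [ 439. -171.   19.]
side knob 0.73 [616.  -5. 236.]
```

```bash
python3 -c "
from bench import manip
print(manip.close_job())"
```

```text
the job is handed in; nothing more can be done
None
```

The job is handed in: the pad stands on the jack's platform, the jack is against its stop under the case, and the case is lifted about 1.6 mm by camera. The arm has let go and backed clear, and the basket pieces and tools look unmoved. The hand-in gave no verdict, and "fully home" rests on feeling the stop (28 N) rather than a direct travel reading.

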